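# Pack the repair kit into the foam tray

## Task

Pack the repair kit into the foam inserts of the black kit tray: lay the long chip flat in the narrow well in the floor of the large pocket, then the larger green board flat in that pocket over the chip, as its cover; stand the slim capacitor in the round hole, and set the finned heat sink, fins up, in the small rectangular pocket, everything resting on its pocket's floor. Leave the look-alikes, the smaller board, the thick capacitor and the block battery, undisturbed where they are.

Things in the scene. Friction and masses are not known exactly. Their poses are not given: they have to be found in the camera images.
- insert_board: Grey foam insert 99x92x30 mm (x,y,z), one of three end to end, in any order, in a fixed black tray (330x110 mm, rim 34 mm high), all fixed, same yaw. Origin: centre of its underside, 3 mm above the worktop; top at z=30. Large pocket 60x72, floor z=24; in it the chip's well 27x60, floor z=15. Finger notches on both x sides of the pocket: 34 wide (y), 16 long, floor z=24. All centred.
- insert_cap: Grey foam insert 99x92x30 mm (x,y,z), one of three end to end, in any order, in a fixed black tray (330x110 mm, rim 34 mm high), all fixed, same yaw. Origin: centre of its underside, 3 mm above the worktop; top at z=30. Only a round hole in its centre, 35 mm in diameter, floor at z=6 (24 mm deep).
- insert_sink: Grey foam insert 99x92x30 mm (x,y,z), one of three end to end, in any order, in a fixed black tray (330x110 mm, rim 34 mm high), all fixed, same yaw. Origin: centre of its underside, 3 mm above the worktop; top at z=30. Small pocket 35x52 (x,y), centred, floor z=16. Finger notches on both x sides: 34 wide (y), 16 long, floor z=22.
- chip: Long black 40-pin chip lying flat on its pins: 17 mm (x) x 50 mm (y) x 7 mm high, about 12 g. Origin: centre of its underside. Grasp across its x.
- board: The larger of the two green populated circuit boards: 50 mm (x) x 62 mm (y), lying flat, with parts standing up to 19 mm high on it; the solid part is the plate, z = 0 to 4 mm, so take it by its edges, across its x. Origin: centre of its underside. About 35 g.
- capacitor: The slimmer of the two standing dark blue capacitors: round, 25 mm in diameter, 44 mm high, about 45 g. Origin: centre of its underside, z up along its axis.
- heat_sink: Black finned heat sink lying on its base, fins up: 25 mm (x, along the fins) x 42 mm (y, across the fins) x 20 mm high, about 60 g. Origin: centre of its underside. It can be grasped across x or y.
- small_board: Look-alike, to be left: the smaller green circuit board, 36 mm (x) x 50 mm (y), parts up to 16 mm high. Origin: centre of its underside.
- thick_capacitor: Look-alike, to be left: the thicker standing dark blue capacitor, 40 mm in diameter, 53 mm high with the two screw terminals on its top. Origin: centre of its underside.
- block_battery: Look-alike, to be left: 9 V block battery lying flat, black and tan, smooth, 49 mm (x) x 27 mm (y) x 18 mm high. Origin: centre of its underside.
Things that resemble listed ones, but are neither listed nor needed, are in the scene too. What is shaped like the capacitor but pink, purple or red is not meant.

How it is judged:
At the end, for the whole second after the job is handed in: Chip on the well's floor, larger board over it on its pocket's floor, slim capacitor and heat sink on their pockets' floors: each within 9 mm of the pocket's centre (chip and board 10 mm lengthwise) and 3 mm of the floor, level to 0.1 rad, at rest; look-alikes within 20 mm of their start (x of chip in the frame of insert_board between -0.009 and 0.009 m and y of chip in the frame of insert_board between -0.01 and 0.01 m and z of chip in the frame of insert_board between 0.012 and 0.018 m and angle between each of chip, board, capacitor, heat_sink's own z axis and vertical below 0.1 rad and linear speed of each of chip, board, capacitor, heat_sink below 0.02 m/s and angle between the y axis of chip and the y axis of insert_board, either way round below 0.3 rad and x of board in the frame of insert_board between -0.009 and 0.009 m and y of board in the frame of insert_board between -0.01 and 0.01 m and z of board in the frame of insert_board between 0.021 and 0.027 m and angle between the y axis of board and the y axis of insert_board, either way round below 0.25 rad and x of capacitor in the frame of insert_cap between -0.009 and 0.009 m and y of capacitor in the frame of insert_cap between -0.009 and 0.009 m and z of capacitor in the frame of insert_cap between 0.003 and 0.01 m and x of heat_sink in the frame of insert_sink between -0.009 and 0.009 m and y of heat_sink in the frame of insert_sink between -0.009 and 0.009 m and z of heat_sink in the frame of insert_sink between 0.013 and 0.02 m and angle between the y axis of heat_sink and the y axis of insert_sink, either way round below 0.35 rad and distance of each of small_board, thick_capacitor, block_battery from where it was at the start of the episode below 0.02 m); the robot touches nothing.
It fails at once if the smaller board is moved by more than 20 mm (distance of small_board from where it was at the start of the episode above 0.02 m).
It fails at once if the thick capacitor is moved by more than 20 mm (distance of thick_capacitor from where it was at the start of the episode above 0.02 m).
It fails at once if the block battery is moved by more than 20 mm (distance of block_battery from where it was at the start of the episode above 0.02 m).
It also fails if it takes over 106 s, if anything falls off the work surface, if the arm or the gripper's body presses on something with over 40 N, if the wrist force passes 120 N, or if a joint passes its speed limit or range.

## Robot

A 6-joint arm with a two-finger parallel gripper is mounted at the origin on a cart in front of the work surface, level with it; the furniture and walls round the work are solid. World frame = base frame: x ahead of the robot, y to its left, z up, the work surface at z = 0. Lengths are in m, angles in rad, forces in N, time in s.
With the tool pointing down it reaches from about 0.225 to 0.875 m from the base axis. Payload 3.4 kg.
Tool frame: the origin (TCP) lies midway between the tips of the shut fingers; the grasp point (between the pads) lies 19 mm behind it; z points along the fingers, y is the direction in which the jaws open and shut (so a half turn about z gives the same grasp; the last joint's range is limited). The gripper opens to 85 mm and grips with 20 to 120 N. Pads are 22 mm wide; open, the fingers measure 114 mm over their backs; the gripper's body (76 mm by 85 mm) begins 54 mm behind the grasp point. The pads swing forward as they close: fully open they stand 13 mm farther back than shut.
Start: joints at [1.005, 0.276, 1.505, -0, 1.361, -0.121], TCP at [0.247, 0.519, 0.231] pointing down, gripper open.
Joint ranges: [-2.89, 2.89], [-0.75, 2.08], [0.22, 2.7], [-1.18, 4.32], [0.11, 2.71], [-2.7, 2.7]. Speed limits (rad/s): [2.57, 2.57, 3.14, 3.14, 3.14, 3.14].

## Interface

Orientations are given as a rotation vector (axis times angle).
In Python, from cell import robot gives the robot as it stands. The module is installed in compiled form; this text tells all that it offers.
- The arm moves only by the tool arm_command, never from a script. Its argument "targets" is a list of rows, each a list of 3 entries, a list of its own where there are three numbers: the shift along the tool's x, y, z in mm, then the turn, a rotation vector about the tool's x, y, z in degrees, then the finger opening in mm, from 0 to 85.4. A call has 1 to 8 rows; each row is the pose to reach, as a shift and turn from the pose commanded when the call began, along the tool's axes at that moment; what a row does not reach only later rows make up. A row lasts 1/8 s, in which the tool goes at most 62.5 mm and 10.7 degrees, less where a joint would pass 70% of its speed; a pose out of reach is approached as far as the arm can. A call with a gripper value outside its range is refused whole. The fingers move at their own pace and stop on an object; "squeeze" is the grip in N (left out, the last holds). Time passes only in rows, so rows that repeat a pose let the fingers close. It gives the time, the measured TCP pose, the force and the opening at its end, in the units of the state.
- robot.sense(): the state, without advancing time (a new reading comes with each control period).
- robot.snapshot(name): name is "scene" or "top" or "wrist"; returns the picture (384x512x3 uint8, red, green, blue); there is no depth.
- robot.camera_model(name): a dict with "mtx" (3x3 intrinsics, pixels), "camera_from_world" (4x4, takes a point from world to camera coordinates); the wrist camera has in their place "T_tool_cam" (4x4, takes a point from camera to tool coordinates, whose origin is the TCP and whose axes are the flange's). Camera axes: x right, y down, z forward; pixel columns grow to the right and rows downward; lengths in m; the calibration is good to about 2 mm. A picture is of the moment at which its call begins: read the wrist's pose just before it. camera_model takes no time and is no camera call.
- robot.hand_in(): hands the job in, once; it reports no verdict.
The state is a dict: "clock": time; "joints": joint angles; "joint_velocities": joint speeds; "effort": joint torques, N m; "ee_pos": TCP position; "tcp_rot": TCP orientation; "contact_force": force on the tool from outside, world axes, zero at the start; "torque": the same for the moment, N m; "gripper_width": finger opening in m.
Only numpy, scipy, OpenCV 4.12 (cv2) and the standard library are available. Lean on these libraries where they do the work, as an engineer would, in place of code of your own. Each camera call takes 0.05 s, during which the arm holds its last target.

## Working session

There is one attempt and no reset: what is moved stays moved. The work goes in short steps, Python scripts to look and compute and a tool call to move; the robot and the scene stay as the last step left them, time stands still between calls to the robot, and variables do not carry over. Pictures are saved under pics/ and viewed, and the job is handed in when it is done.

Besides the shell and the picture viewer there is one more tool, called after "Request:" as name(argument=value, ...), one argument or row to a line, values as JSON. arm_command: Moves the arm, as the interface text tells. Its arguments: {"type":"object","properties":{"targets":{"type":"array","items":{"type":"array"}},"squeeze":{"type":"number"}},"required":["targets"]}

```bash
ls; mkdir -p pics; python3 - <<'E'
from cell import robot
import cv2,numpy as np
np.set_printoptions(precision=4,suppress=True)
print(robot.sense())
for n in ("scene","top","wrist"):
    im=robot.snapshot(n); cv2.imwrite(f"pics/{n}0.png",im[:,:,::-1]); print(n,robot.camera_model(n))
E
```

```text
pics
{'clock': 0.0, 'joints': array([ 1.005 ,  0.2766,  1.5061, -0.    ,  1.3607, -0.121 ]), 'joint_velocities': array([-0.0021,  0.0007, -0.0003, -0.0005, -0.0002, -0.0008]), 'effort': array([  0.0002, -41.6774, -24.5802,  -0.0002,   0.0111,  -0.    ]), 'ee_pos': array([0.2471, 0.5186, 0.2304]), 'tcp_rot': array([-0.6928, -3.0636,  0.0028]), 'contact_force': array([ 0.8489,  0.1057, -0.2032]), 'torque': array([0.0079, 0.0564, 0.0188]), 'gripper_width': 0.08562633430811126}
scene {'mtx': array([[355.0148,   0.    , 251.9877],
       [  0.    , 355.0148, 193.2657],
       [  0.    ,   0.    ,   1.    ]]), 'camera_from_world': array([[-0.6423, -0.7664, -0.0096,  0.3741],
       [-0.3805,  0.3297, -0.864 ,  0.1996],
       [ 0.6653, -0.5513, -0.5034,  0.6235],
       [ 0.    ,  0.    ,  0.    ,  1.    ]])}
top {'mtx': array([[413.8775,   0.    , 256.1432],
       [  0.    , 413.8775, 195.7013],
       [  0.    ,   0.    ,   1.    ]]), 'camera_from_world': array([[-0.0211, -0.9995, -0.0228,  0.0826],
       [-0.9859,  0.0246, -0.1655,  0.5042],
       [ 0.166 ,  0.0189, -0.986 ,  1.0026],
       [ 0.    ,  0.    ,  0.    ,  1.    ]])}
wrist {'mtx': array([[336.827 ,   0.    , 260.0045],
       [  0.    , 336.827 , 186.6957],
       [  0.    ,   0.    ,   1.    ]]), 'T_tool_cam': array([[ 0.0002, -0.9633, -0.2684,  0.0681],
       [ 1.    , -0.    ,  0.0008, -0.0007],
       [-0.0008, -0.2684,  0.9633, -0.1443],
       [ 0.    ,  0.    ,  0.    ,  1.    ]])}
```

View pics/top0.png

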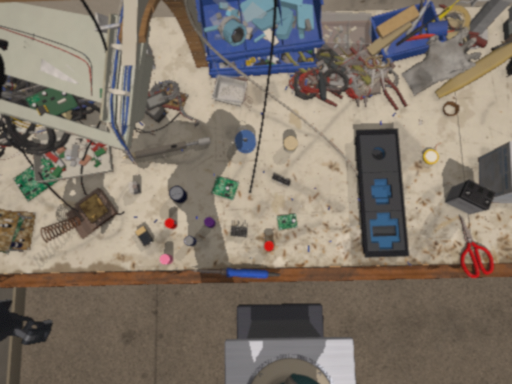

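View pics/scene0.png

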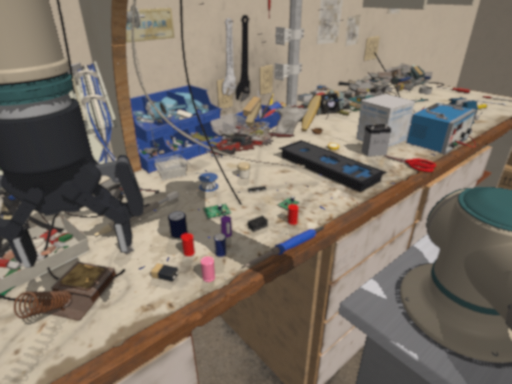

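View pics/wrist0.png

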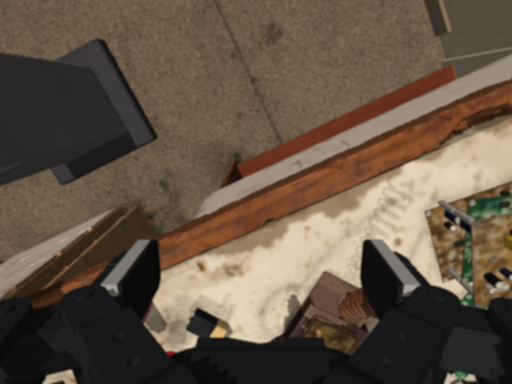

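```bash
cat > h.py <<'E'
from cell import robot
import cv2,numpy as np
from scipy.spatial.transform import Rotation as R
np.set_printoptions(precision=4,suppress=True)
def ray(n,u,v,pose=None):
    m=robot.camera_model(n); K=m['mtx']
    d=np.linalg.inv(K)@np.array([u,v,1.])
    if n=='wrist':
        T=m['T_tool_cam']; p,r=pose; Rw=R.from_rotvec(r).as_matrix()
        return p+Rw@T[:3,3], Rw@T[:3,:3]@d
    C=m['camera_from_world']; return -C[:3,:3].T@C[:3,3], C[:3,:3].T@d
def onz(n,u,v,z,pose=None):
    o,d=ray(n,u,v,pose); return o+d*(z-o[2])/d[2]
def proj(n,P,pose=None):
    m=robot.camera_model(n);K=m['mtx'];P=np.asarray(P,float)
    if n=='wrist':
        p,r=pose;T=m['T_tool_cam'];q=R.from_rotvec(r).as_matrix().T@(P-p);c=T[:3,:3].T@(q-T[:3,3])
    else:
        C=m['camera_from_world'];c=C[:3,:3]@P+C[:3,3]
    w=K@c;return w[:2]/w[2]
def pose():
    s=robot.sense();return s['ee_pos'],s['tcp_rot']
def shift(target,rot=None):
    """shift in tool mm from measured pose to a world TCP"""
    p,r=pose();return R.from_rotvec(r).as_matrix().T@(np.asarray(target)-p)*1000
E
python3 - <<'E'
from h import *
im=cv2.imread('pics/top0.png')
cv2.imwrite('pics/topA.png',cv2.resize(im[120:280,120:320],None,fx=4,fy=4-0.4,interpolation=cv2.INTER_CUBIC)[:600])
cv2.imwrite('pics/topB.png',cv2.resize(im[115:265,340:420],None,fx=4,fy=4,interpolation=cv2.INTER_CUBIC))
p,r=pose(); print(R.from_rotvec(r).as_matrix())
E
```

```text
[[-0.9027  0.4303 -0.0008]
 [ 0.4303  0.9027 -0.0012]
 [ 0.0002 -0.0014 -1.    ]]
```

View pics/topA.png

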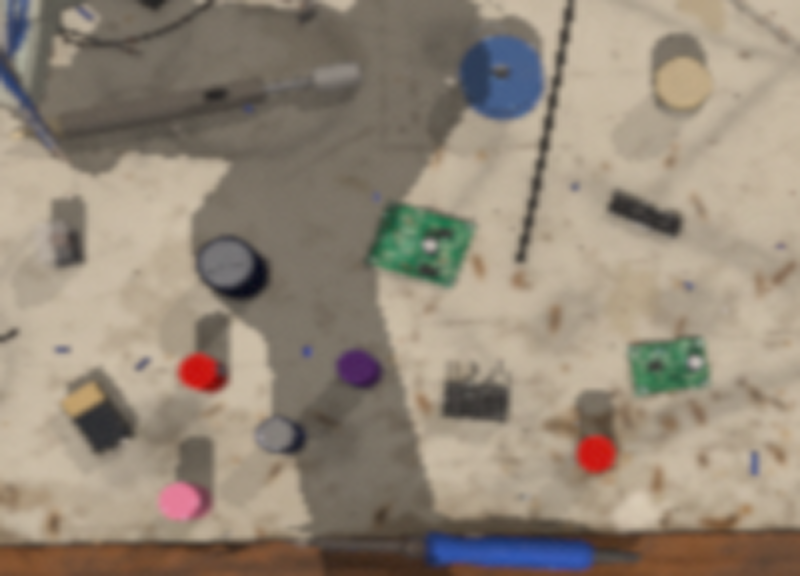

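View pics/topB.png

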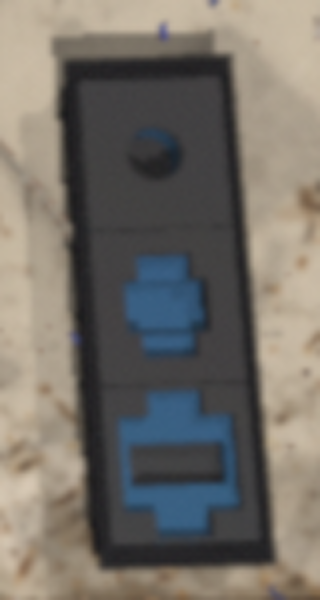

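```bash
python3 - <<'E'
from h import *
im=cv2.imread('pics/top0.png'); hsv=cv2.cvtColor(im,cv2.COLOR_BGR2HSV); H,S,V=cv2.split(hsv)
def rep(name,mask,box,z,hull=True):
    x0,y0,x1,y1=box
    m=np.zeros_like(mask);m[y0:y1,x0:x1]=mask[y0:y1,x0:x1]
    m=m.astype(np.uint8)
    cs,_=cv2.findContours(m,cv2.RETR_EXTERNAL,cv2.CHAIN_APPROX_NONE)
    c=np.vstack([k for k in cs if cv2.contourArea(k)>(8)])
    w=np.array([onz('top',*q[0].astype(float),z)[:2] for q in c])*1000
    rr=cv2.minAreaRect(w.astype(np.float32)); b=cv2.boxPoints(rr)
    print(name,'ctr',np.round(rr[0],1),'size',np.round(rr[1],1),'ang',round(rr[2],1))
z2=lambda px,py:(120+px/4,120+py/3.6)
green=(H>50)&(H<90)&(S>70)
rep('board',green,(210,170,242,202),.004)
rep('small',green,(272,208,300,232),.004)
blue=(H>95)&(H<115)&(S>90)
rep('sinkpocket',blue,(362,174,396,205),.022)
rep('boardpocket',blue,(362,208,406,253),.024)
dark=(V<70)
rep('tray',dark,(350,122,412,262),.034)
rep('chip',dark,(270,168,293,186),.004)
rep('hs',dark,(228,218,250,240),.01)
print('slim top',onz('top',*z2(276,434),.044)); print('thick top',onz('top',*z2(226,262),.053))
print('purple',onz('top',*z2(352,366),.044),'red',onz('top',*z2(198,370),.044),'pink',onz('top',*z2(178,500),.044),'red2',onz('top',*z2(596,454),.044))
print('bat',onz('top',*z2(97,415),.018),'hs',onz('top',*z2(477,400),.01),'chip',onz('top',*z2(645,213),.004))
print('hole',onz('top',340+155/4,115+153/4,.03))
for c in [(68,58),(230,55),(270,560),(103,565)]: print('trayc',onz('top',340+c[0]/4,115+c[1]/4,.034))
E
```

```text
board ctr [536.9 153.6] size [57.2 47. ] ang 71.5
small ctr [443.   -5.5] size [31.9 42. ] ang 6.8
sinkpocket ctr [ 513.9 -248.8] size [50.7 62.6] ang 88.6
boardpocket ctr [ 412.6 -249.6] size [71.7 88.2] ang 88.7
tray ctr [ 512.1 -243.3] size [326.1 110.9] ang 0.4
chip ctr [554.8   6.4] size [43.6  9.6] ang 61.4
hs ctr [420.6 118.9] size [33.5 15.4] ang 88.7
slim top [0.3968 0.2404 0.044 ]
thick top [0.5167 0.271  0.053 ]
purple [0.4429 0.1929 0.044 ] red [0.4424 0.2897 0.044 ] pink [0.353  0.3009 0.044 ] red2 [0.3787 0.0418 0.044 ]
bat [0.4145 0.3603 0.018 ] hs [0.4202 0.117  0.01  ] chip [0.555  0.0046 0.004 ]
hole [ 0.6115 -0.248   0.03  ]
trayc [ 0.6756 -0.1951  0.034 ]
trayc [ 0.6747 -0.2998  0.034 ]
trayc [ 0.3498 -0.2993  0.034 ]
trayc [ 0.349  -0.1966  0.034 ]
```

```bash
python3 - <<'E'
from h import *
def tri(a,b):
    o1,d1=ray('top',*a);o2,d2=ray('scene',*b);d1/=np.linalg.norm(d1);d2/=np.linalg.norm(d2)
    A=np.c_[d1,-d2];t=np.linalg.lstsq(A,o2-o1,rcond=None)[0]
    return o1+d1*t[0],o2+d2*t[1]
print(tri((250.5,192.5),(240,205)))
print('cable on z0',onz('top',250.5,192.5,0),onz('scene',240,205,0))
# where the cable's other points would be
for v in (150,100,50): print(onz('top',{150:259,100:265,50:271}[v],v,0), onz('top',{150:259,100:265,50:271}[v],v,.3))
print(proj('wrist',[.35,.35,.0],pose()))
print('scissors etc')
E
python3 - <<'E'
import cv2
im=cv2.imread('pics/scene0.png')
cv2.imwrite('pics/sceneA.png',cv2.resize(im[100:300,130:330],None,fx=4,fy=3,interpolation=cv2.INTER_CUBIC))
E
```

```text
(array([ 0.5225,  0.0866, -0.0019]), array([ 0.5248,  0.0891, -0.0014]))
cable on z0 [0.5221 0.0865 0.    ] [0.523  0.0905 0.    ]
[0.6372 0.0615 0.    ] [0.5521 0.0586 0.3   ]
[0.7781 0.042  0.    ] [0.6536 0.0445 0.3   ]
[0.9249 0.0216 0.    ] [0.7594 0.0298 0.3   ]
[174.6391 285.4819]
scissors etc
```

View pics/sceneA.png

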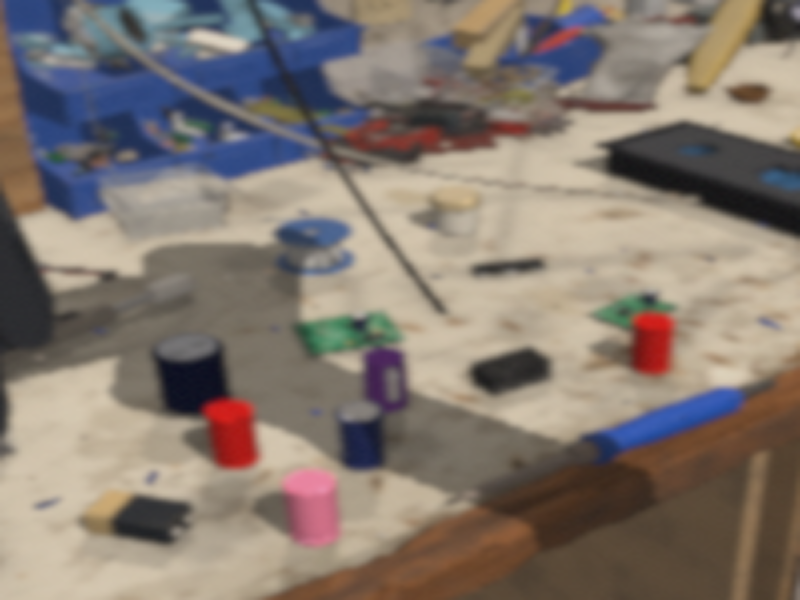

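```bash
python3 - <<'E'
from h import *
# plane of scene line
o,a=ray('scene',192.5,100);_,b=ray('scene',240,203);n=np.cross(a,b)
for uv in ((250.5,192.5),(255,170),(259,150),(262,125),(265,100),(271,50),(276,5)):
    o1,d=ray('top',*uv);t=np.dot(n,o-o1)/np.dot(n,d);print(uv,o1+d*t)
E
```

```text
(250.5, 192.5) [ 0.5228  0.0866 -0.0037]
(255, 170) [0.5767 0.0729 0.0251]
(259, 150) [0.623  0.061  0.0499]
(262, 125) [0.6759 0.0518 0.089 ]
(265, 100) [0.7258 0.043  0.1259]
(271, 50) [0.8178 0.0269 0.1941]
(276, 5) [0.8919 0.0147 0.2509]
```

Request:
arm_command(
  targets=[
    [[-55,-36,0],[0,0,10],85],
    [[-110,-72,0],[0,0,20],85],
    [[-165,-108,0],[0,0,30],85],
    [[-220,-144,0],[0,0,40],70],
    [[-275,-180,0],[0,0,50],60],
    [[-330,-216,0],[0,0,60],50],
    [[-385,-252,0],[0,0,70],45],
    [[-430,-285,0],[0,0,80],40],
  ],
)

```text
clock: 1.15
ee_pos: [0.506, 0.0889, 0.2312]
tcp_rot: [-2.506, -1.894, -0.001]
contact_force: [0.9, 1.2, 0.2]
gripper_width: 0.0397
```

```bash
cat >> h.py <<'E'
def wsnap(name):
    p=pose();im=robot.snapshot('wrist')[:,:,::-1].copy();cv2.imwrite(f'pics/{name}.png',im)
    np.savez(f'pics/{name}.npz',p=p[0],r=p[1]);print(robot.sense()['clock'],p[0],'yangle',np.degrees(np.arctan2(*R.from_rotvec(p[1]).as_matrix()[[1,0],1])));return im
def load(name):
    d=np.load(f'pics/{name}.npz');return cv2.imread(f'pics/{name}.png'),(d['p'],d['r'])
E
python3 -c "
from h import *
im=wsnap('w1')"
```

```text
1.2 [0.506  0.0889 0.2312] yangle -15.826305849204006
```

View pics/w1.png

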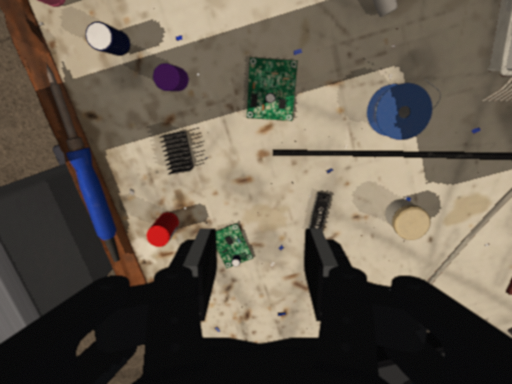

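```bash
cat >> h.py <<'E'
def rect(name,kind,box,z,show=True,thr=75):
    im,ps=load(name);H,S,V=cv2.split(cv2.cvtColor(im,cv2.COLOR_BGR2HSV))
    m={'green':(H>50)&(H<90)&(S>70),'dark':V<thr,'blue':(H>95)&(H<115)&(S>90)}[kind]
    x0,y0,x1,y1=box;mm=np.zeros(m.shape,np.uint8);mm[y0:y1,x0:x1]=m[y0:y1,x0:x1]
    mm=cv2.morphologyEx(mm,cv2.MORPH_CLOSE,np.ones((3,3)))
    cs,_=cv2.findContours(mm,cv2.RETR_EXTERNAL,cv2.CHAIN_APPROX_NONE);c=max(cs,key=cv2.contourArea)
    w=np.array([onz('wrist',*q[0].astype(float),z,ps)[:2] for q in c])*1000
    r=cv2.minAreaRect(w.astype(np.float32));b=cv2.boxPoints(r);e1=b[1]-b[0];e2=b[2]-b[1]
    L=e1 if np.linalg.norm(e1)>np.linalg.norm(e2) else e2
    print(kind,'ctr',np.round(r[0],1),'size',np.round(r[1],1),'long axis deg',round(np.degrees(np.arctan2(L[1],L[0]))%180,1),'px',cv2.minAreaRect(c)[0]);return r
E
python3 - <<'E'
from h import *
rect('w1','green',(240,50,305,130),.004)
rect('w1','green',(215,215,260,275),.004)
rect('w1','dark',(305,185,338,235),.007,thr=80)
for t in (60,80,100): rect('w1','dark',(155,125,210,180),.01,thr=t)
_,ps=load('w1')
print(onz('wrist',101,36,.044,ps))
im,_=load('w1')
cv2.imwrite('pics/w1c.png',np.hstack([cv2.resize(im[180:240,295:345],None,fx=8,fy=8,interpolation=cv2.INTER_CUBIC)[:480],cv2.resize(im[120:180,155:205],None,fx=8,fy=8,interpolation=cv2.INTER_CUBIC)]))
E
```

```text
green ctr [536.8 154.1] size [61.1 49.8] long axis deg 70.7 px (271.1259460449219, 88.79844665527344)
green ctr [442.2  -6.4] size [37.6 48.1] long axis deg 95.3 px (230.6034393310547, 245.25863647460938)
dark ctr [552.    5.6] size [54.4 20.3] long axis deg 64.9 px (317.9189147949219, 213.66717529296875)
dark ctr [421.2 118.5] size [42.9 25.6] long axis deg 83.0 px (178.18234252929688, 152.07058715820312)
dark ctr [420.8 118.6] size [43.6 27.7] long axis deg 83.6 px (177.93527221679688, 151.95883178710938)
dark ctr [420.6 124.1] size [55.3 36.7] long axis deg 85.6 px (176.44088745117188, 146.0853271484375)
[0.3989 0.2412 0.044 ]
```

View pics/w1c.png

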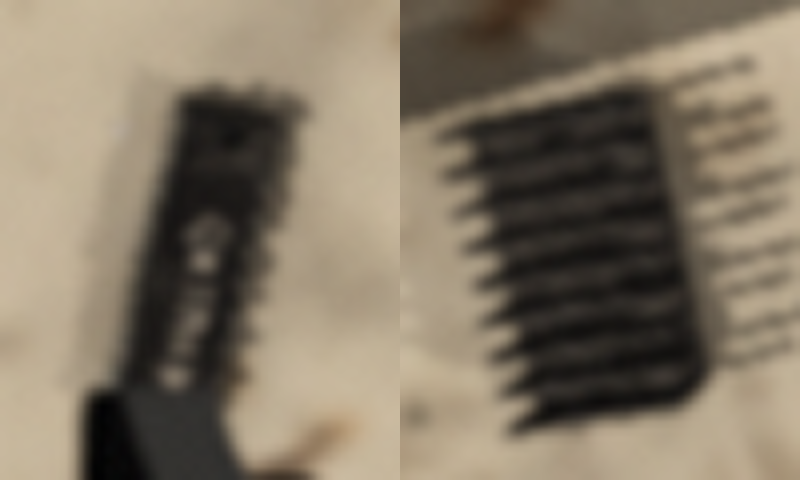

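```bash
cat >> h.py <<'E'
def goto(x,y,z,ang):
    p,r=pose();M=R.from_rotvec(r).as_matrix();a=np.degrees(np.arctan2(M[1,1],M[0,1]))
    t=np.radians(ang);yv=np.array([np.cos(t),np.sin(t),0]);zv=np.array([0,0,-1.]);D=np.c_[np.cross(yv,zv),yv,zv]
    rv=np.degrees(R.from_matrix(M.T@D).as_rotvec())
    print(f'clock {robot.sense()["clock"]:.2f} at {p} ang {a:.1f} w {robot.sense()["gripper_width"]*1000:.1f} F {robot.sense()["contact_force"]} shift',np.round(M.T@(np.array([x,y,z])-p*1000),1),'turn',np.round(rv,1))
E
python3 -c "
from h import *
goto(554,4,170,-25)"
```

```text
clock 1.20 at [0.5105 0.0813 0.231 ] ang -16.3 w 40.0 F [ 4.8608 -4.9695 -0.0387] shift [-61.5  63.   61.8] turn [0.4 0.3 8.7]
```

Request:
arm_command(
  targets=[
    [[-29,30,30],[0,0,5],40],
    [[-57,62,60],[0,0,8.5],40],
    [[-57,62,60],[0,0,8.5],40],
    [[-57,62,60],[0,0,8.5],40],
  ],
)

```text
clock: 1.7
ee_pos: [0.5493, 0.0197, 0.1712]
tcp_rot: [-2.633, -1.711, 0.001]
contact_force: [-0.6, 0.1, -0.3]
gripper_width: 0.0399
```

```bash
python3 -c "
from h import *
im=wsnap('w2')
goto(554,4,170,-25)"
```

```text
1.75 [0.5493 0.0197 0.1712] yangle -23.973104223483393
clock 1.75 at [0.5495 0.02   0.1718] ang -23.9 w 40.2 F [-0.1996  0.5259 -0.6628] shift [-12.9  10.6   1.8] turn [ 0.  -0.   1.1]
```

View pics/w2.png

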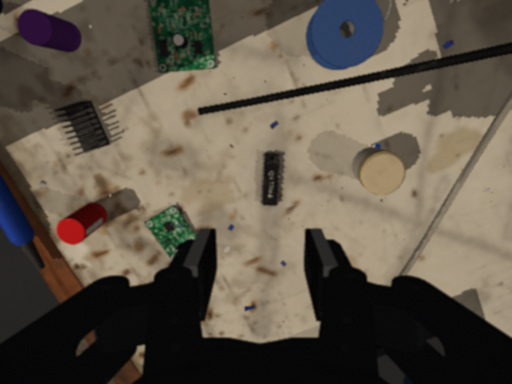

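```bash
python3 - <<'E'
from h import *
for t in (60,75,90):
  for z in (.003,.007): rect('w2','dark',(255,145,292,212),z,thr=t)
im,_=load('w2')
cv2.imwrite('pics/w2c.png',cv2.resize(im[140:215,240:305],None,fx=8,fy=8,interpolation=cv2.INTER_CUBIC))
E
```

```text
dark ctr [554.9   4.7] size [51.6 17.2] long axis deg 63.4 px (271.96759033203125, 178.1483917236328)
dark ctr [555.2   5.6] size [50.9 17. ] long axis deg 63.4 px (271.96759033203125, 178.1483917236328)
dark ctr [554.8   4.9] size [51.5 18.6] long axis deg 65.0 px (271.9273986816406, 178.03314208984375)
dark ctr [555.1   5.8] size [50.8 18.4] long axis deg 65.0 px (271.9273986816406, 178.03314208984375)
dark ctr [554.9   4.8] size [53.5 19.4] long axis deg 63.2 px (272.1830139160156, 177.9807891845703)
dark ctr [555.2   5.8] size [52.8 19.2] long axis deg 63.2 px (272.1830139160156, 177.9807891845703)
```

View pics/w2c.png

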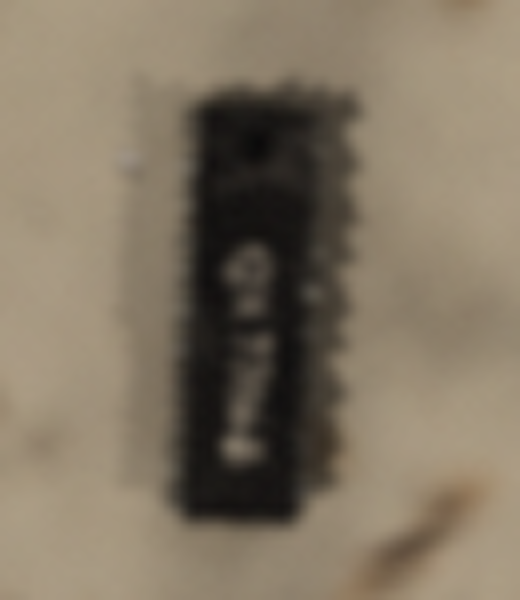

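```bash
python3 -c "
from h import *
goto(555,5.3,30,-26)"
```

```text
clock 1.75 at [0.5495 0.02   0.1718] ang -23.9 w 40.2 F [-0.1996  0.5259 -0.6628] shift [-11.4  11.  141.8] turn [ 0.  -0.   2.1]
```

Request:
arm_command(
  targets=[
    [[-11.4,11,0],[0,0,2.1],40],
    [[-11.4,11,60],[0,0,2.1],40],
    [[-11.4,11,115],[0,0,2.1],40],
    [[-11.4,11,142],[0,0,2.1],40],
    [[-11.4,11,142],[0,0,2.1],40],
    [[-11.4,11,142],[0,0,2.1],40],
  ],
  squeeze=30,
)

```text
clock: 2.5
ee_pos: [0.5567, 0.0042, 0.0309]
tcp_rot: [2.664, 1.662, 0.004]
contact_force: [0.5, -0.4, 0.4]
gripper_width: 0.0398
```

```bash
python3 -c "
from h import *
im=wsnap('w3')
goto(555,5.3,3.5,-26)"
```

```text
2.55 [0.5567 0.0042 0.0309] yangle -26.07587270335694
clock 2.55 at [0.5569 0.0041 0.0312] ang -26.1 w 40.2 F [ 0.3274 -0.2614  0.5997] shift [ 0.2 -2.3 27.7] turn [ 0.2 -0.1 -0.1]
```

View pics/w3.png

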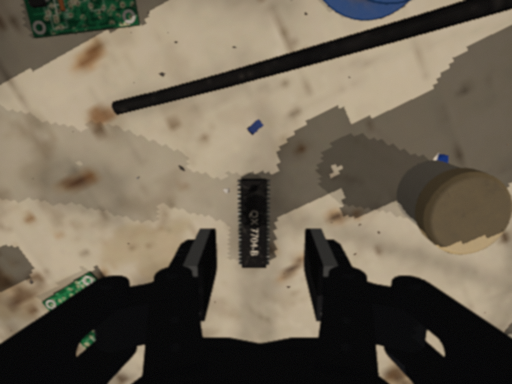

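```bash
python3 -c "
from h import *
r=rect('w3','dark',(230,165,280,275),.007,thr=60)
goto(r[0][0],r[0][1],3.2,-26)"
```

```text
dark ctr [554.3   5.7] size [50.9 17.1] long axis deg 64.6 px (254.4697265625, 221.50091552734375)
clock 2.55 at [0.5569 0.0041 0.0312] ang -26.1 w 40.2 F [ 0.3274 -0.2614  0.5997] shift [ 0.2 -3.2 28. ] turn [ 0.2 -0.1 -0.1]
```

Request:
arm_command(
  targets=[
    [[0,-3,14],[0,0,0],40],
    [[0,-3,27.5],[0,0,0],40],
    [[0,-3,27.5],[0,0,0],40],
    [[0,-3,27.5],[0,0,0],10],
    [[0,-3,27.5],[0,0,0],10],
    [[0,-3,27.5],[0,0,0],10],
    [[0,-3,27.5],[0,0,0],10],
  ],
  squeeze=30,
)

```text
clock: 3.42
ee_pos: [0.5526, 0.0056, 0.002]
tcp_rot: [2.665, 1.663, 0.001]
contact_force: [0.4, -0.3, 0.1]
gripper_width: 0.0144
```

```bash
python3 -c "
from h import *
goto(555,5.3,3.5,-26)"
```

```text
clock 3.42 at [0.5526 0.0056 0.002 ] ang -26.1 w 14.4 F [ 0.411  -0.3466  0.0987] shift [ 0.8  2.3 -1.5] turn [ 0.  -0.  -0.1]
```

Request:
arm_command(
  targets=[
    [[0,0,0],[0,0,0],5],
    [[0,0,-15],[0,0,0],5],
    [[0,0,-60],[0,0,0],5],
    [[0,0,-110],[0,0,0],5],
    [[0,0,-110],[0,0,0],5],
  ],
)

```text
clock: 4.05
ee_pos: [0.5559, 0.0053, 0.117]
tcp_rot: [2.66, 1.66, 0.013]
contact_force: [0.3, 0.1, -1.0]
gripper_width: 0.0145
```

```bash
python3 -c "
from h import *
im=wsnap('w4')
goto(413,-248,112,0)"
```

```text
4.1 [0.5559 0.0053 0.117 ] yangle -26.076676246001632
clock 4.10 at [0.554  0.0055 0.1146] ang -26.1 w 14.7 F [ 0.2316 -1.2978 -0.8385] shift [-289.7  -15.2    2. ] turn [  0.3  -0.  -26.1]
```

View pics/w4.png

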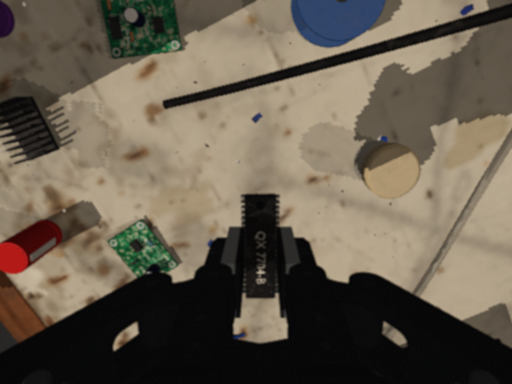

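Request:
arm_command(
  targets=[
    [[-58,-3,0],[0,0,-6],5],
    [[-116,-6,0],[0,0,-12],5],
    [[-174,-9,0],[0,0,-18],5],
    [[-232,-12,0],[0,0,-26],5],
    [[-280,-15,0],[0,0,-26],5],
    [[-290,-15,0],[0,0,-26],5],
    [[-290,-15,0],[0,0,-26],5],
  ],
)

```text
clock: 4.97
ee_pos: [0.4109, -0.2479, 0.1111]
tcp_rot: [-2.224, -2.216, -0.001]
contact_force: [0.2, 0.1, 0.0]
gripper_width: 0.0143
```

```bash
python3 -c "
from h import *
im=wsnap('w5')
goto(413,-248,112,0)"
```

```text
5.025 [ 0.4109 -0.2479  0.1111] yangle -0.187806958649917
clock 5.03 at [ 0.4113 -0.2473  0.1112] ang -0.1 w 14.6 F [0.1406 0.0638 0.2958] shift [-0.7  1.7 -0.8] turn [-0.  -0.1 -0.1]
```

View pics/w5.png

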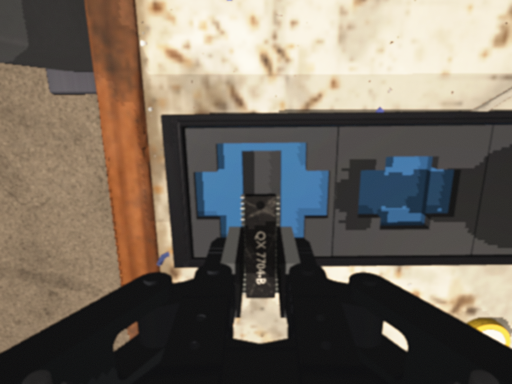

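```bash
python3 - <<'E'
from h import *
im,ps=load('w5')
f=lambda u,v,z:np.round(onz('wrist',u,v,z,ps)[:2]*1000,1)
print('notchL',f(195,195,.03),'notchR',f(329,195,.03),'pockL',f(217,150,.03),'pockR',f(306,150,.03),'top edge',f(260,142.5,.03))
print('seam',f(338,180,.03),'insL',f(187,180,.03),'seam2',f(492,180,.03),'ins top row',f(260,127,.03),'rim out top',f(260,115,.034),f(480,112,.034),'rim bottom',f(195,268,.034),f(450,263,.034))
print('well L/R',f(243,160,.024),f(281,160,.024),'well top',f(262,152,.024))
print('sink',f(359,200,.03),f(453,200,.03),f(400,156,.03),f(400,228,.03))
print('chip',f(245,195,.1155),f(277,195,.1155),f(245,298,.1155),f(275,298,.1155))
cv2.imwrite('pics/w5c.png',cv2.resize(im[100:275,160:350],None,fx=4,fy=3.4,interpolation=cv2.INTER_CUBIC))
E
```

```text
notchL [ 365.  -248.9] notchR [ 458.7 -249.2] pockL [ 381.6 -217.3] pockR [ 441.6 -217.4] top edge [ 410.6 -212.3]
seam [ 464.4 -238.4] insL [ 360.1 -238.1] seam2 [ 570.7 -238.7] ins top row [ 410.6 -202. ] rim out top [ 410.6 -194. ] [ 552.  -192.5] rim bottom [ 362.8 -303.4] [ 548.5 -299.9]
well L/R [ 398.7 -225.3] [ 425.2 -225.4] well top [ 411.9 -219.7]
sink [ 479.9 -252.9] [ 545.9 -253.1] [ 505.4 -221.7] [ 511.  -274.1]
chip [ 404.  -223.2] [ 417.9 -223.2] [ 403.3 -274.2] [ 417.5 -274.2]
```

View pics/w5c.png

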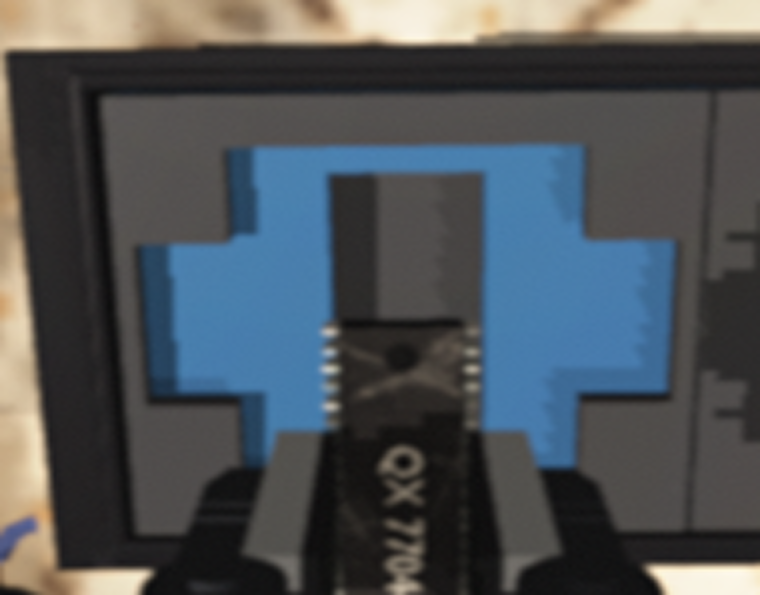

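Request:
arm_command(
  targets=[
    [[0,0.8,40],[0,0,0],5],
    [[0,0.8,70],[0,0,0],5],
    [[0,0.8,82],[0,0,0],5],
    [[0,0.8,85],[0,0,0],5],
    [[0,0.8,85],[0,0,0],5],
  ],
)

```text
clock: 5.65
ee_pos: [0.4128, -0.2472, 0.0275]
tcp_rot: [-2.222, -2.221, -0.001]
contact_force: [0.5, -0.5, -0.4]
gripper_width: 0.0143
```

```bash
python3 -c "
from h import *
im=wsnap('w6')
goto(412,-248.5,26,0)"
```

```text
5.7 [ 0.4128 -0.2472  0.0275] yangle -0.012371411199992539
clock 5.70 at [ 0.4132 -0.2478  0.0275] ang -0.0 w 14.4 F [-0.5239 -0.089  -0.5614] shift [-0.7 -1.2  1.5] turn [ 0.1  0.  -0. ]
```

View pics/w6.png

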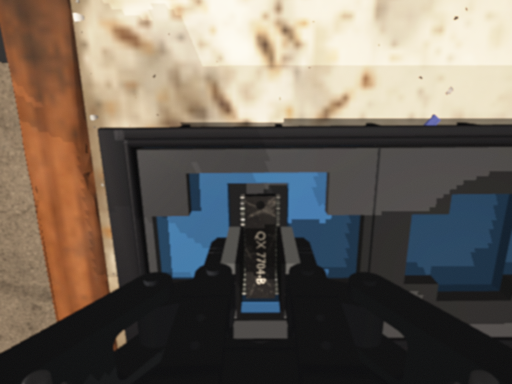

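```bash
python3 - <<'E'
from h import *
im,ps=load('w6')
f=lambda u,v,z:np.round(onz('wrist',u,v,z,ps)[:2]*1000,1)
print('chip top f/b',f(260,192,.031),f(260,300,.031),'well',f(260,184,.024),f(260,301,.024),'wellLR',f(228,200,.024),f(287,200,.024),'pocket far',f(260,172,.03),'pocket near floor',f(260,313,.024))
cv2.imwrite('pics/w6c.png',cv2.resize(im[165:325,190:335],None,fx=5,fy=3.7,interpolation=cv2.INTER_CUBIC))
E
```

```text
chip top f/b [ 412.3 -221.3] [ 412.3 -275.2] well [ 412.3 -219.6] [ 412.3 -280.5] wellLR [ 397.6 -227.2] [ 424.8 -227.2] pocket far [ 412.3 -212.6] pocket near floor [ 412.3 -287.5]
```

View pics/w6c.png

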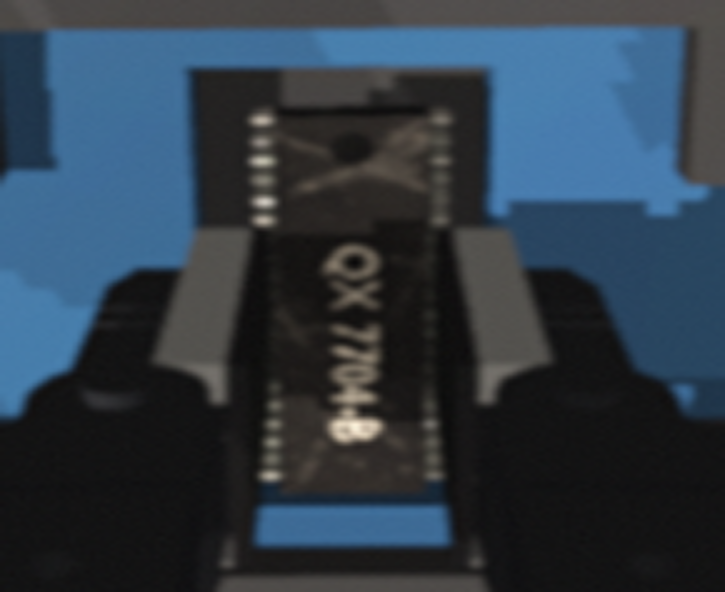

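Request:
arm_command(
  targets=[
    [[-1,-0.8,1.5],[0,0,0],5],
    [[-1,-0.8,2],[0,0,0],5],
    [[-1,-0.8,2],[0,0,0],40],
    [[-1,-0.8,2],[0,0,0],40],
    [[-1,-0.8,2],[0,0,0],40],
    [[-1,-0.8,-20],[0,0,0],40],
    [[-1,-0.8,-70],[0,0,0],40],
    [[-1,-0.8,-70],[0,0,0],40],
  ],
)

```text
clock: 6.7
ee_pos: [0.4139, -0.2511, 0.0999]
tcp_rot: [2.217, 2.214, 0.001]
contact_force: [0.7, -0.5, 0.1]
gripper_width: 0.0399
```

```bash
python3 -c "
from h import *
im=wsnap('w7')
goto(537,154,150,-19)"
```

```text
6.75 [ 0.4139 -0.2511  0.0999] yangle -0.07334773873679329
clock 6.75 at [ 0.4125 -0.25    0.0981] ang -0.1 w 39.9 F [-0.3714  0.1315 -0.104 ] shift [404.1 124.1 -52.5] turn [ 0.2  0.1 18.9]
```

View pics/w7.png

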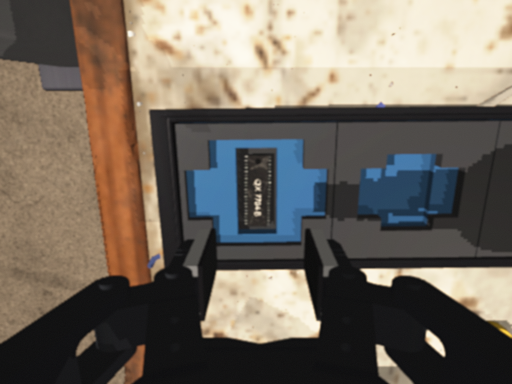

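Request:
arm_command(
  targets=[
    [[58,18,-15],[0,0,3],50],
    [[116,36,-30],[0,0,6],65],
    [[174,54,-45],[0,0,9],65],
    [[232,71,-52],[0,0,13],65],
    [[290,89,-52],[0,0,17],65],
    [[348,107,-52],[0,0,19],65],
    [[404,124,-52],[0,0,19.2],65],
    [[404,124,-52],[0,0,19.2],65],
  ],
)

```text
clock: 7.75
ee_pos: [0.5361, 0.1582, 0.1468]
tcp_rot: [-2.556, -1.823, 0.002]
contact_force: [-0.2, -0.7, -0.4]
gripper_width: 0.0651
```

```bash
python3 -c "
from h import *
im=wsnap('w8')
im,ps=load('w7')
f=lambda u,v,z:np.round(onz('wrist',u,v,z,ps)[:2]*1000,1)
print(f(256,139.5,.03),f(256,243,.03),'x',f(209,150,.03),f(303,150,.03),f(187,190,.03),f(327,190,.03),'chip',f(257,152,.022),f(257,231,.022),f(243,190,.022),f(272,190,.022),'sink',f(358,190,.03),f(459,190,.03),f(412,152,.03),f(412,230,.03))
goto(537,154,150,-19)"
```

```text
7.8 [0.5361 0.1582 0.1468] yangle -18.993157066524837
[ 411.6 -212.5] [ 411.3 -284.2] x [ 381.5 -219.2] [ 441.6 -219.3] [ 365.9 -245.8] [ 458.5 -246.1] chip [ 412.2 -221.9] [ 412.  -278.6] [ 402.5 -248.2] [ 422.4 -248.3] sink [ 479.  -246.1] [ 546.3 -246.3] [ 511.8 -220.8] [ 518.4 -274.9]
clock 7.80 at [0.5352 0.156  0.1468] ang -19.1 w 65.4 F [-0.5254 -0.5557 -0.7131] shift [-1.3  2.3 -3.2] turn [-0.2  0.1 -0.1]
```

View pics/w8.png

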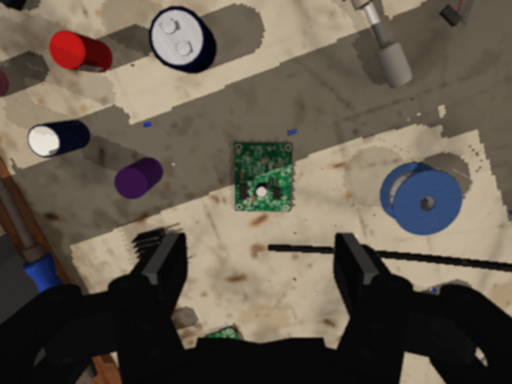

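```bash
python3 -c "
from h import *
r=rect('w8','green',(225,130,305,220),.004)
goto(r[0][0],r[0][1],35,(r[2] if 0 else -19.3))
im,ps=load('w8');print(onz('wrist',43,140,.044,ps))"
```

```text
green ctr [536.6 153.9] size [60.5 49.7] long axis deg 71.0 px (262.5, 176.5)
clock 7.80 at [0.5352 0.156  0.1468] ang -19.1 w 65.4 F [-0.5254 -0.5557 -0.7131] shift [ -1.3   2.3 111.8] turn [-0.2  0.1  0.2]
[0.3963 0.2425 0.044 ]
```

Request:
arm_command(
  targets=[
    [[-1,2,55],[0,0,0],65],
    [[-1,2,105],[0,0,0],65],
    [[-1,2,118],[0,0,0],65],
    [[-1,2,118],[0,0,0],65],
    [[-1,2,118],[0,0,0],65],
  ],
)

```text
clock: 8.43
ee_pos: [0.5392, 0.1528, 0.0326]
tcp_rot: [2.561, 1.816, 0.005]
contact_force: [-0.5, -0.9, -0.0]
gripper_width: 0.0646
```

```bash
python3 -c "
from h import *
im=wsnap('w9')
goto(536.6,153.9,-1.5,-19)"
```

```text
8.475 [0.5392 0.1528 0.0326] yangle -19.319122155671632
clock 8.47 at [0.5393 0.1529 0.0327] ang -19.3 w 65.2 F [-0.6116  0.011  -0.0551] shift [-0.  -3.  34.2] turn [ 0.2 -0.1 -0.3]
```

View pics/w9.png

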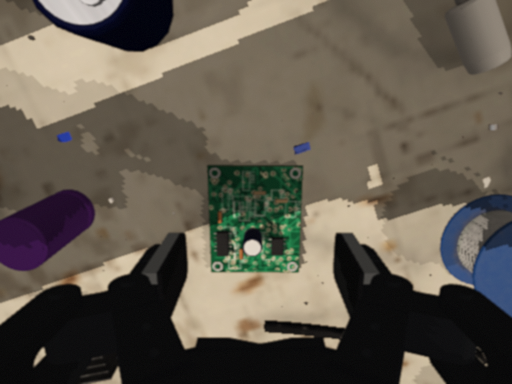

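```bash
python3 -c "
from h import *
r=rect('w9','green',(195,150,315,285),.004)
goto(r[0][0],r[0][1],-1.5,-19.3)"
```

```text
green ctr [536.3 153.7] size [61.3 50. ] long axis deg 70.6 px (254.5, 218.5)
clock 8.47 at [0.5393 0.1529 0.0327] ang -19.3 w 65.2 F [-0.6116  0.011  -0.0551] shift [-0.3 -3.2 34.2] turn [ 0.2 -0.1 -0. ]
```

Request:
arm_command(
  targets=[
    [[0,-3.2,20],[0,0,0],65],
    [[0,-3.2,31],[0,0,0],60],
    [[0,-3.2,33],[0,0,0],57],
    [[0,-3.2,34],[0,0,0],57],
    [[0,-3.2,34],[0,0,0],57],
  ],
)

```text
clock: 9.1
ee_pos: [0.5351, 0.1541, -0.0027]
tcp_rot: [2.562, 1.818, 0.002]
contact_force: [-0.1, -0.8, -0.1]
gripper_width: 0.0573
```

```bash
python3 -c "
from h import *
im=wsnap('w10')
goto(536.6,153.9,-1.5,-19)"
```

```text
9.15 [ 0.5351  0.1541 -0.0027] yangle -19.28514997659214
clock 9.15 at [ 0.5351  0.1541 -0.0027] ang -19.3 w 57.1 F [-0.5496 -0.564   0.0694] shift [ 0.3  1.5 -1.2] turn [ 0.  -0.  -0.3]
```

View pics/w10.png

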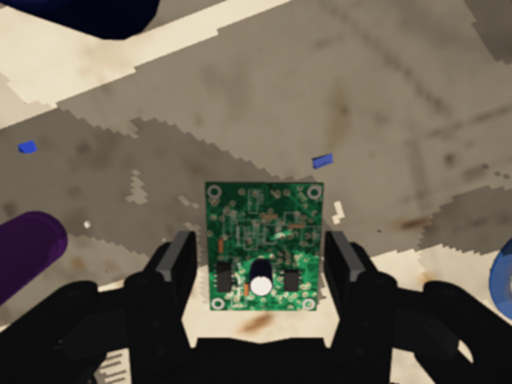

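Request:
arm_command(
  targets=[
    [[0,0,0],[0,0,0],45],
    [[0,0,0],[0,0,0],42],
    [[0,0,0],[0,0,0],42],
    [[0,0,0],[0,0,0],42],
  ],
  squeeze=40,
)

```text
clock: 9.65
ee_pos: [0.5351, 0.1541, -0.0024]
tcp_rot: [2.562, 1.818, 0.002]
contact_force: [-0.8, -1.3, 5.2]
gripper_width: 0.0485
```

Request:
arm_command(
  targets=[
    [[0,0,-10],[0,0,0],42],
    [[0,0,-40],[0,0,0],42],
    [[0,0,-90],[0,0,0],42],
    [[0,0,-110],[0,0,0],42],
    [[0,0,-110],[0,0,0],42],
  ],
)

```text
clock: 10.28
ee_pos: [0.5359, 0.1543, 0.1088]
tcp_rot: [2.561, 1.817, 0.006]
contact_force: [0.3, 0.0, 0.2]
gripper_width: 0.0484
```

```bash
python3 -c "
from h import *
im=wsnap('w11')
goto(411.7,-248.5,108,0)"
```

```text
10.325 [0.5359 0.1543 0.1088] yangle -19.282679664814385
clock 10.32 at [0.5347 0.1541 0.1073] ang -19.3 w 47.8 F [-0.7118 -0.2072 -0.4838] shift [-420.6   16.9   -1. ] turn [  0.1  -0.  -19.3]
```

View pics/w11.png

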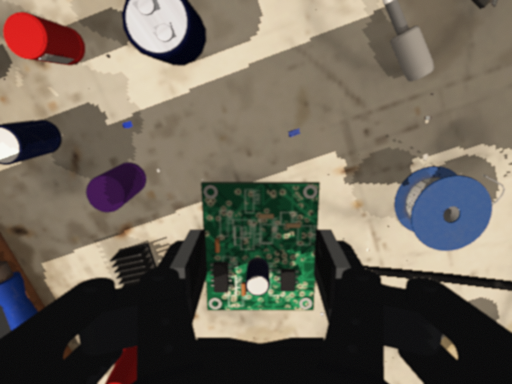

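Request:
arm_command(
  targets=[
    [[-58,2,0],[0,0,-3],42],
    [[-116,5,0],[0,0,-6],42],
    [[-174,7,0],[0,0,-9],42],
    [[-232,9,0],[0,0,-13],42],
    [[-290,12,0],[0,0,-17],42],
    [[-348,14,0],[0,0,-19],42],
    [[-400,16,0],[0,0,-19.3],42],
    [[-420,17,0],[0,0,-19.3],42],
  ],
)

```text
clock: 11.32
ee_pos: [0.4102, -0.25, 0.1052]
tcp_rot: [-2.223, -2.216, 0.001]
contact_force: [0.2, 1.2, 0.1]
gripper_width: 0.0484
```

Request:
arm_command(
  targets=[
    [[0,0,0],[0,0,0],42],
  ],
)

```text
clock: 11.45
ee_pos: [0.4107, -0.2486, 0.1053]
tcp_rot: [-2.222, -2.216, 0.0]
contact_force: [0.2, 1.8, -1.1]
gripper_width: 0.0481
```

```bash
python3 -c "
from h import *
im=wsnap('w12')
goto(411.7,-248.5,60,0)"
```

```text
11.5 [ 0.4107 -0.2486  0.1053] yangle -0.1609710237893712
clock 11.50 at [ 0.4109 -0.2475  0.1054] ang -0.1 w 48.3 F [ 0.572   0.02   -0.4687] shift [-1.1  0.9 45.4] turn [-0.1 -0.1 -0.1]
```

View pics/w12.png

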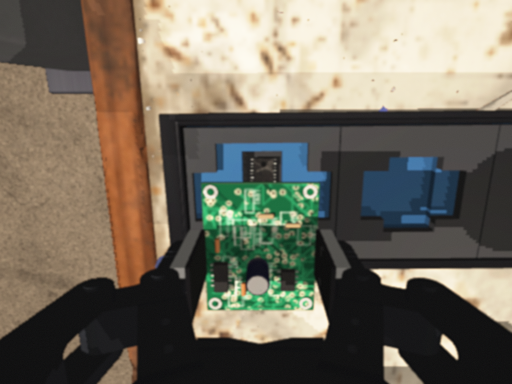

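```bash
python3 -c "
from h import *
im,ps=load('w12')
f=lambda u,v,z:np.round(onz('wrist',u,v,z,ps)[:2]*1000,1)
print([f(*c,.1118) for c in((202,184),(319,183),(315,309),(207,310))], np.mean([f(*c,.1118) for c in((202,184),(319,183),(315,309),(207,310))],axis=0),ps[0])
print('pocket',f(216,150,.03),f(307,150,.03),f(260,142.5,.03))
"
```

```text
[array([ 385.8, -218.3]), array([ 435.4, -218. ]), array([ 436.2, -279.5]), array([ 385.2, -279.9])] [ 410.65  -248.925] [ 0.4107 -0.2486  0.1053]
pocket [ 381.4 -217. ] [ 441.1 -217.2] [ 410.3 -212.2]
```

Request:
arm_command(
  targets=[
    [[0,0.7,40],[0,0,0],42],
    [[0,0.7,65],[0,0,0],42],
    [[0,0.7,74],[0,0,0],42],
    [[0,0.7,78],[0,0,0],42],
    [[0,0.7,80],[0,0,0],42],
    [[0,0.7,80],[0,0,0],42],
  ],
)

```text
clock: 12.25
ee_pos: [0.4131, -0.2482, 0.0274]
tcp_rot: [2.22, 2.221, 0.0]
contact_force: [-0.2, 0.4, -0.1]
gripper_width: 0.0479
```

```bash
python3 -c "
from h import *
im=wsnap('w13')
goto(411.7,-248.5,23,0)"
```

```text
12.3 [ 0.4131 -0.2482  0.0274] yangle 0.022045923917113026
clock 12.30 at [ 0.4131 -0.2483  0.0274] ang 0.0 w 48.1 F [-0.2226  0.1128 -0.3832] shift [-0.2 -1.4  4.4] turn [0.1 0.  0. ]
```

View pics/w13.png

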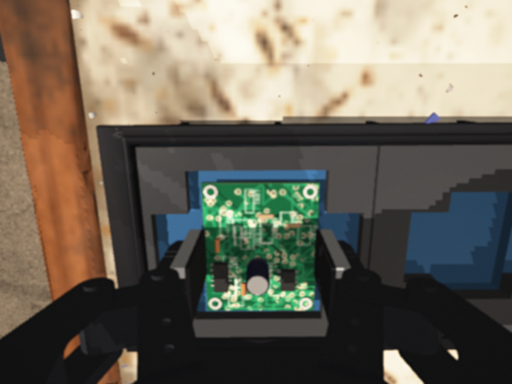

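Request:
arm_command(
  targets=[
    [[0,-1.3,2],[0,0,0],42],
    [[0,-1.3,4],[0,0,0],42],
    [[0,-1.3,4.5],[0,0,0],42],
    [[0,-1.3,4.5],[0,0,0],55],
    [[0,-1.3,4.5],[0,0,0],55],
    [[0,-1.3,4.5],[0,0,0],55],
    [[0,-1.3,-10],[0,0,0],55],
    [[0,-1.3,-65],[0,0,0],55],
  ],
)

```text
clock: 13.3
ee_pos: [0.4093, -0.2464, 0.0899]
tcp_rot: [-2.216, -2.216, 0.001]
contact_force: [0.8, -0.6, 0.9]
gripper_width: 0.0553
```

```bash
python3 -c "
from h import *
im=wsnap('w14')
goto(398,241.5,150,0)"
```

```text
13.35 [ 0.4093 -0.2464  0.0899] yangle 0.0012175481263951788
clock 13.35 at [ 0.4139 -0.25    0.0978] ang 0.0 w 55.3 F [ 1.378  -2.0005  2.9555] shift [491.3 -15.4 -54.8] turn [0.4 0.3 0. ]
```

View pics/w14.png

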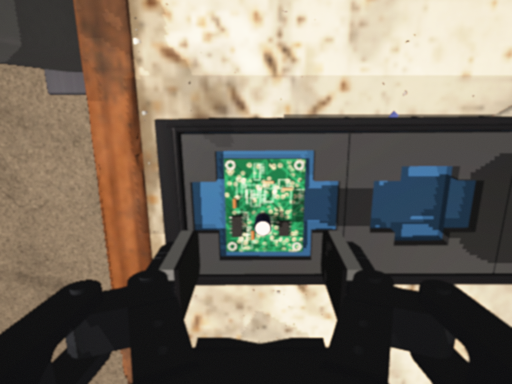

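Request:
arm_command(
  targets=[
    [[58,0,-20],[0,0,1],50],
    [[116,2,-40],[0,0,2],45],
    [[174,3,-52],[0,0,3],45],
    [[232,4,-52],[0,0,4],45],
    [[290,5,-52],[0,0,5],45],
    [[348,6,-52],[0,0,6.5],45],
    [[366,7,-52],[0,0,6.5],45],
    [[366,7,-52],[0,0,6.5],45],
  ],
)

```text
clock: 14.35
ee_pos: [0.4181, 0.1191, 0.1435]
tcp_rot: [-2.34, -2.096, -0.0]
contact_force: [-0.6, -0.2, -0.3]
gripper_width: 0.0451
```

```bash
python3 -c "
from h import *
im=wsnap('w15')
goto(421,118.5,40,-6.5)"
```

```text
14.4 [0.4181 0.1191 0.1435] yangle -6.303692788407206
clock 14.40 at [0.4181 0.1181 0.1435] ang -6.4 w 44.9 F [-0.6532  0.6713 -0.5347] shift [  0.7   2.9 103.5] turn [-0.   0.   0.1]
```

View pics/w15.png

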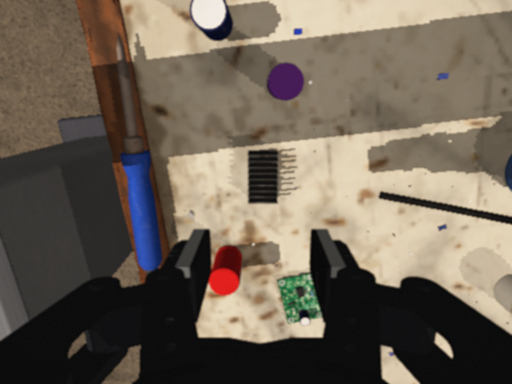

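```bash
python3 -c "
from h import *
for t in (50,60,70):
  r=rect('w15','dark',(235,140,310,212),.018,thr=t)
im,ps=load('w15')
cv2.imwrite('pics/w15c.png',cv2.resize(im[140:215,235:310],None,fx=8,fy=8,interpolation=cv2.INTER_CUBIC))
f=lambda u,v,z:np.round(onz('wrist',u,v,z,ps)[:2]*1000,1)
print('slim',f(209,12,.044))
"
```

```text
dark ctr [420.1 120.1] size [42.4 22.6] long axis deg 83.7 px (262.5, 176.0)
dark ctr [420.3 120. ] size [42.6 22.9] long axis deg 83.2 px (263.0, 176.0)
dark ctr [420.5 120. ] size [44.3 23.3] long axis deg 83.2 px (263.0, 176.0)
slim [397.5 240.8]
```

View pics/w15c.png

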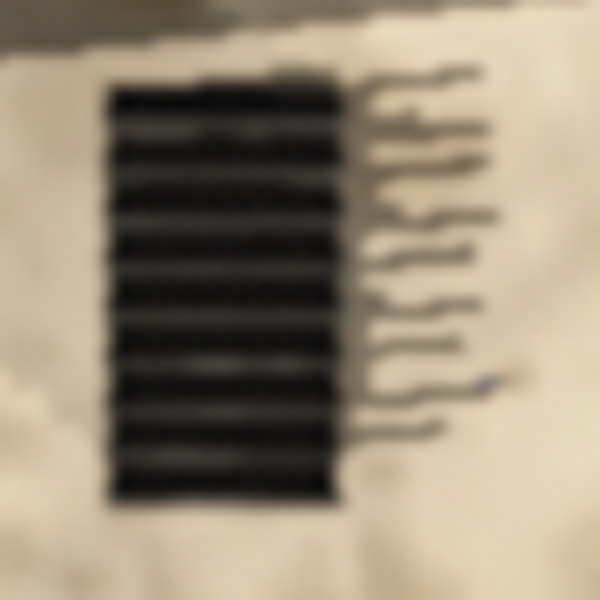

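Request:
arm_command(
  targets=[
    [[1,2.1,55],[0,0,0.2],45],
    [[1,2.1,105],[0,0,0.2],45],
    [[1,2.1,128],[0,0,0.2],45],
    [[1,2.1,133],[0,0,0.2],45],
    [[1,2.1,133],[0,0,0.2],45],
  ],
)

```text
clock: 15.02
ee_pos: [0.421, 0.1181, 0.0111]
tcp_rot: [2.348, 2.086, 0.001]
contact_force: [0.2, 0.0, 0.2]
gripper_width: 0.0449
```

```bash
python3 -c "
from h import *
im=wsnap('w16')
goto(420.3,119.5,9,-6.6)"
```

```text
15.075 [0.421  0.1181 0.0111] yangle -6.754988012953977
clock 15.07 at [0.4214 0.1183 0.0116] ang -6.7 w 44.9 F [ 0.7296 -0.7127 -0.0249] shift [ 1.1 -1.3  2.6] turn [ 0.1 -0.  -0.1]
```

View pics/w16.png

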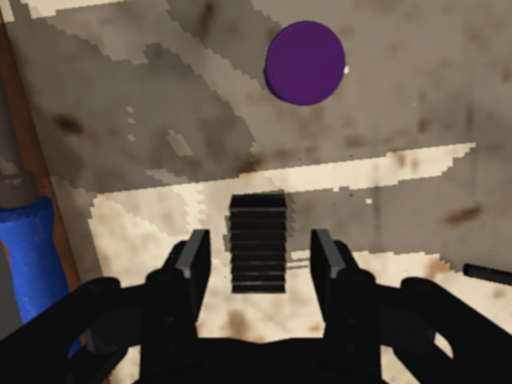

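Straddled, sink at (258,243). Close and lift.

Request:
arm_command(
  targets=[
    [[1,-1,2.5],[0,0,0],45],
    [[1,-1,2.5],[0,0,0],20],
    [[1,-1,2.5],[0,0,0],18],
    [[1,-1,2.5],[0,0,0],18],
    [[1,-1,2.5],[0,0,0],18],
    [[1,-1,-10],[0,0,0],18],
    [[1,-1,-60],[0,0,0],18],
    [[1,-1,-100],[0,0,0],18],
  ],
  squeeze=45,
)

```text
clock: 16.08
ee_pos: [0.4198, 0.12, 0.1129]
tcp_rot: [2.347, 2.088, 0.002]
contact_force: [1.3, -0.3, -1.0]
gripper_width: 0.0231
```

Request:
arm_command(
  targets=[
    [[0,0,0],[0,0,0],18],
  ],
)

```text
clock: 16.2
ee_pos: [0.4222, 0.1203, 0.1143]
tcp_rot: [2.343, 2.085, 0.011]
contact_force: [0.7, -0.0, -0.3]
gripper_width: 0.0237
```

```bash
python3 -c "
from h import *
im=wsnap('w17')
goto(512.7,-248.2,108,0)"
```

```text
16.25 [0.4222 0.1203 0.1143] yangle -6.668931841486803
clock 16.25 at [0.4206 0.1201 0.1125] ang -6.7 w 23.3 F [-0.2327 -1.2378 -0.6866] shift [-355.1  134.3    4.7] turn [ 0.2 -0.  -6.7]
```

View pics/w17.png

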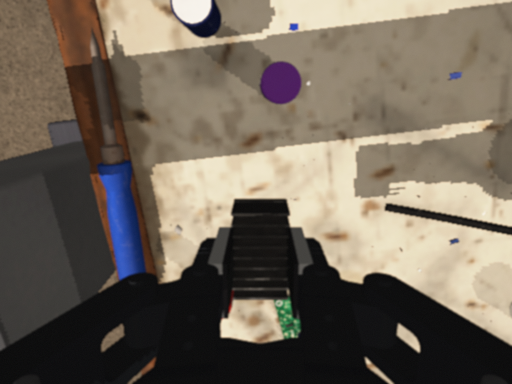

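Request:
arm_command(
  targets=[
    [[-52,20,0],[0,0,-1],18],
    [[-104,40,0],[0,0,-2],18],
    [[-156,60,0],[0,0,-3],18],
    [[-208,79,0],[0,0,-4],18],
    [[-260,98,0],[0,0,-5],18],
    [[-310,118,0],[0,0,-6],18],
    [[-345,131,0],[0,0,-6.7],18],
    [[-355,134,0],[0,0,-6.7],18],
  ],
)

```text
clock: 17.25
ee_pos: [0.5109, -0.2501, 0.109]
tcp_rot: [-2.222, -2.217, 0.001]
contact_force: [0.3, 0.1, -0.3]
gripper_width: 0.0233
```

Request:
arm_command(
  targets=[
    [[0,0,0],[0,0,0],18],
    [[0,0,0],[0,0,0],18],
  ],
)

```text
clock: 17.5
ee_pos: [0.5105, -0.2465, 0.1102]
tcp_rot: [-2.218, -2.221, -0.0]
contact_force: [0.2, 0.1, -0.5]
gripper_width: 0.0236
```

```bash
python3 -c "
from h import *
im=wsnap('w18')
goto(512.7,-248.2,60,0)"
```

```text
17.55 [ 0.5105 -0.2465  0.1102] yangle 0.06466855816809568
clock 17.55 at [ 0.5107 -0.2465  0.1105] ang 0.1 w 23.1 F [ 0.6744  0.4095 -0.1858] shift [-1.7  2.1 50.5] turn [-0.1 -0.1  0.1]
```

View pics/w18.png

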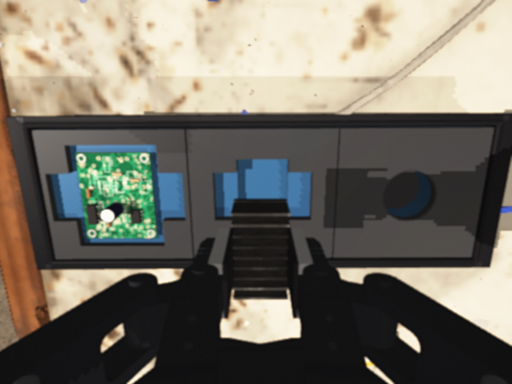

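```bash
python3 -c "
from h import *
im,ps=load('w18')
f=lambda u,v,z:np.round(onz('wrist',u,v,z,ps)[:2]*1000,1)
print('notch',f(215,195,.03),f(312,195,.03),'pocket',f(238,165,.03),f(289,165,.03),f(262,158,.03))
print('hs',f(233,200,.1215),f(288,200,.1215),f(260,199,.1215),f(260,297,.1215))
print('hole',f(383,195,.03),f(432,195,.03),f(408,170,.03),f(408,220,.03))
cv2.imwrite('pics/w18c.png',cv2.resize(im[105:300,200:450],None,fx=3.2,fy=3,interpolation=cv2.INTER_CUBIC))
"
```

```text
notch [ 478.6 -247.4] [ 546.2 -247.2] pocket [ 495. -226.] [ 529.7 -226. ] [ 511.3 -221.2]
hs [ 498.8 -221.8] [ 521.6 -221.8] [ 510.  -221.4] [ 510.1 -267.6]
hole [ 595.6 -247.2] [ 629.7 -247.1] [ 610.9 -229.3] [ 615.2 -265.7]
```

View pics/w18c.png

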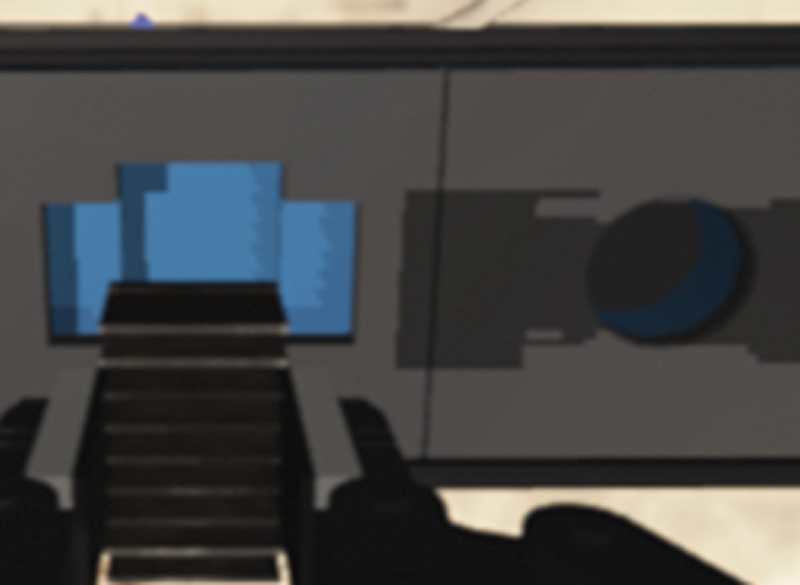

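```bash
python3 -c "
from h import *
im,ps=load('w18')
f=lambda u,v,z:np.round(onz('wrist',u,v,z,ps)[:2]*1000,1)
print(f(260,214,.1215),f(260,298.5,.1215),'base',f(235,199,.1015),f(287,199,.1015))
"
```

```text
[ 510. -228.] [ 510.1 -268.4] base [ 498.1 -227.7] [ 522.9 -227.7]
```

Request:
arm_command(
  targets=[
    [[0.5,2,40],[0,0,0],18],
    [[0.5,2,60],[0,0,0],18],
    [[0.5,2,72],[0,0,0],18],
    [[0.5,2,78],[0,0,0],18],
    [[0.5,2,80],[0,0,0],18],
    [[0.5,2,80],[0,0,0],18],
  ],
)

```text
clock: 18.3
ee_pos: [0.5138, -0.248, 0.0314]
tcp_rot: [2.22, 2.221, 0.001]
contact_force: [0.3, -0.0, -0.8]
gripper_width: 0.0234
```

```bash
python3 -c "
from h import *
im=wsnap('w19')
goto(512.4,-246.2,26,0)"
```

```text
18.35 [ 0.5138 -0.248   0.0314] yangle 0.020653100515001396
clock 18.35 at [ 0.5138 -0.2481  0.0314] ang 0.0 w 23.6 F [ 0.2678 -0.0886 -0.2911] shift [ 1.9 -1.4  5.4] turn [0.1 0.  0. ]
```

View pics/w19.png

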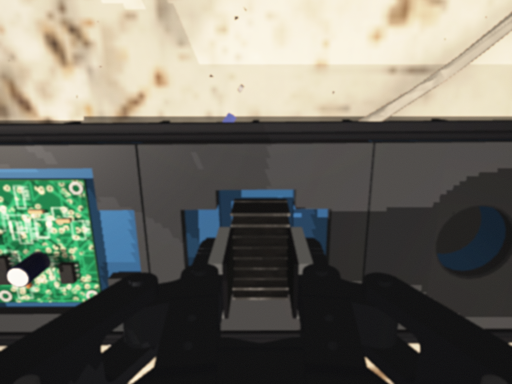

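Request:
arm_command(
  targets=[
    [[1.5,-1.4,2],[0,0,0],18],
    [[1.5,-1.4,4],[0,0,0],18],
    [[1.5,-1.4,5],[0,0,0],18],
    [[1.5,-1.4,5],[0,0,0],18],
  ],
)

```text
clock: 18.85
ee_pos: [0.5118, -0.2462, 0.028]
tcp_rot: [2.221, 2.221, 0.0]
contact_force: [-3.4, 2.4, 14.1]
gripper_width: 0.0234
```

Request:
arm_command(
  targets=[
    [[0,0,0],[0,0,0],34],
    [[0,0,0],[0,0,0],34],
    [[0,0,-10],[0,0,0],34],
    [[0,0,-40],[0,0,0],34],
    [[0,0,-85],[0,0,0],34],
    [[0,0,-85],[0,0,0],34],
  ],
)

```text
clock: 19.6
ee_pos: [0.5145, -0.2479, 0.1149]
tcp_rot: [2.215, 2.216, 0.003]
contact_force: [-0.1, -0.5, -0.0]
gripper_width: 0.0341
```

```bash
python3 -c "
from h import *
im=wsnap('w20')
goto(397.5,241.2,160,0)"
```

```text
19.65 [ 0.5145 -0.2479  0.1149] yangle 0.017889911951116905
clock 19.65 at [ 0.5131 -0.2471  0.1129] ang 0.0 w 34.2 F [ 0.3953 -0.1657 -0.9949] shift [ 488.2 -115.3  -48.7] turn [0.2 0.1 0. ]
```

View pics/w20.png

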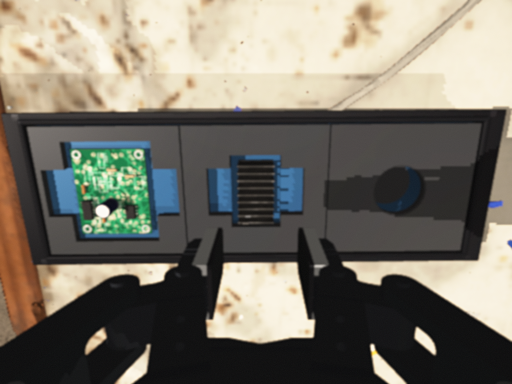

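```bash
python3 -c "
from h import *
im,ps=load('w20')
cv2.imwrite('pics/w20c.png',cv2.resize(im[140:240,195:320],None,fx=6,fy=6,interpolation=cv2.INTER_CUBIC))
"
```

```text
(no output)
```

View pics/w20c.png

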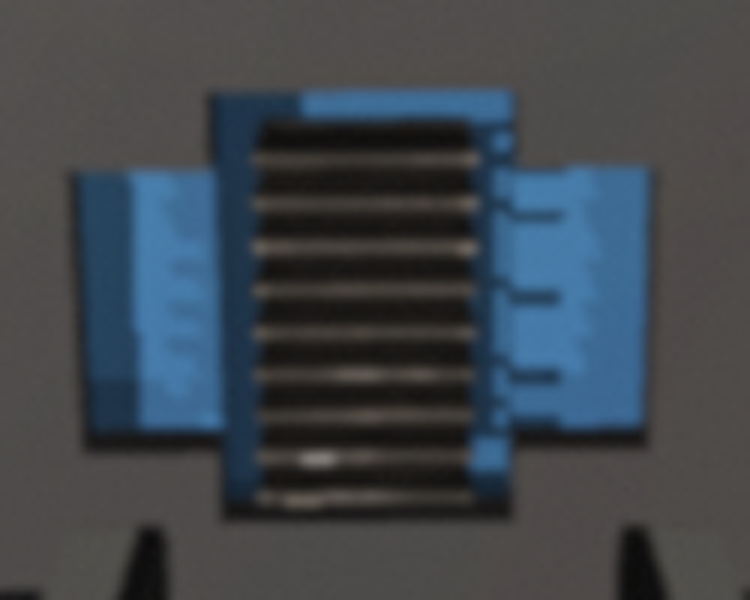

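```bash
python3 -c "
from h import *
im,ps=load('w20')
f=lambda u,v,z:np.round(onz('wrist',u,v,z,ps)[:2]*1000,1)
for z in (.036,.044): print(f(237.3,195,z),f(274,195,z),f(255,166.3,z),f(255,223,z))
print('pocket',f(230.5,165,.03),f(280.3,165,.03),f(255,155,.03),f(255,226.5,.03),'notch',f(207,190,.03),f(303,190,.03))
print('hole',f(375,190,.03),f(424,190,.03),f(400,166,.03),f(400,214,.03))
print('board',f(71,152,.028),f(150,152,.028),f(110,150,.028),f(110,237,.028))
"
```

```text
[ 499.1 -248.8] [ 524.5 -248.9] [ 511.4 -228.6] [ 511.2 -269.6]
[ 499.6 -246.3] [ 524.  -246.4] [ 511.4 -226.8] [ 511.3 -266.4]
pocket [ 494.4 -228.9] [ 528.9 -229. ] [ 511.4 -221.9] [ 511.2 -274.8] notch [ 477.3 -246.9] [ 545.3 -247.1]
hole [ 596.5 -247.2] [ 631.4 -247.2] [ 612.3 -229.8] [ 616.3 -265.3]
board [ 384.6 -220.1] [ 438.9 -220.1] [ 411.6 -218.7] [ 403.8 -283.6]
```

Request:
arm_command(
  targets=[
    [[58,-13,-20],[0,0,0],45],
    [[116,-27,-40],[0,0,0],50],
    [[174,-41,-48],[0,0,0],50],
    [[232,-54,-48],[0,0,0],50],
    [[290,-68,-48],[0,0,0],50],
    [[348,-82,-48],[0,0,0],50],
    [[406,-95,-48],[0,0,0],50],
    [[464,-109,-48],[0,0,0],50],
  ],
)

```text
clock: 20.65
ee_pos: [0.4015, 0.2192, 0.1579]
tcp_rot: [-2.221, -2.221, 0.002]
contact_force: [0.9, -0.0, 0.3]
gripper_width: 0.0503
```

Request:
arm_command(
  targets=[
    [[23,-6,0],[0,0,0],50],
    [[23,-6,0],[0,0,0],50],
    [[23,-6,0],[0,0,0],50],
  ],
)

```text
clock: 21.02
ee_pos: [0.3964, 0.2398, 0.1581]
tcp_rot: [-2.221, -2.222, 0.003]
contact_force: [0.9, -0.3, -0.7]
gripper_width: 0.05
```

```bash
python3 -c "
from h import *
im=wsnap('w21')
goto(397.5,241.2,160,0)"
```

```text
21.075 [0.3964 0.2398 0.1581] yangle 0.023798629336948415
clock 21.07 at [0.3967 0.2396 0.1583] ang -0.0 w 50.4 F [ 0.0112 -0.1258  0.3832] shift [ 1.6  0.8 -1.7] turn [-0.1  0.1 -0. ]
```

View pics/w21.png

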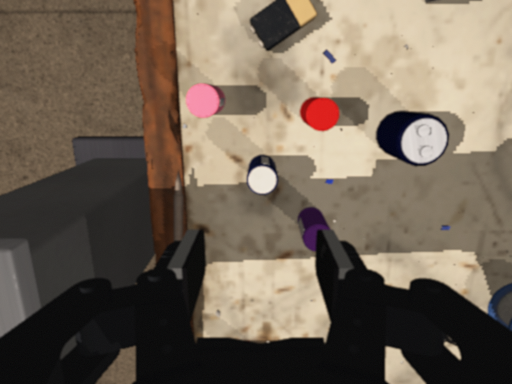

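```bash
python3 -c "
from h import *
im,ps=load('w21')
V=im.min(axis=2);m=((V>140)*1).astype(np.uint8)
mm=np.zeros_like(m);mm[155:205,240:285]=m[155:205,240:285]
cs,_=cv2.findContours(mm,cv2.RETR_EXTERNAL,cv2.CHAIN_APPROX_NONE)
for c in cs:
  if cv2.contourArea(c)>100: print(cv2.minEnclosingCircle(c),cv2.boundingRect(c))
cv2.imwrite('pics/w21c.png',cv2.resize(im[145:210,230:300],None,fx=8,fy=8,interpolation=cv2.INTER_CUBIC))
f=lambda u,v,z:np.round(onz('wrist',u,v,z,ps)[:2]*1000,1)
print(f(263,179,.044),f(248,179,.044),f(278,179,.044),'bottom back',f(262,155,0))
"
```

```text
((261.8928527832031, 179.5), 14.116105079650879) (248, 166, 29, 28)
[398.3 241.6] [386.4 241.6] [410.2 241.6] bottom back [397.7 252.9]
```

View pics/w21c.png

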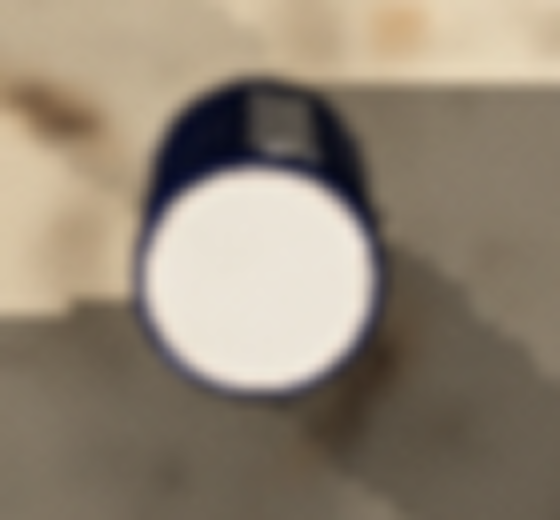

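Request:
arm_command(
  targets=[
    [[1.4,1,50],[0,0,0],50],
    [[1.4,0.5,100],[0,0,0],50],
    [[1.4,0.5,125],[0,0,0],50],
    [[1.4,0.5,129],[0,0,0],50],
    [[1.4,0.5,129],[0,0,0],50],
  ],
)

```text
clock: 21.7
ee_pos: [0.3982, 0.2416, 0.0303]
tcp_rot: [2.222, 2.22, 0.001]
contact_force: [0.9, 0.0, 0.3]
gripper_width: 0.05
```

```bash
python3 -c "
from h import *
im=wsnap('w22')
goto(397.8,241,27,0)"
```

```text
21.75 [0.3982 0.2416 0.0303] yangle -0.0620132651950234
clock 21.75 at [0.3985 0.242  0.0308] ang -0.0 w 49.9 F [0.0336 0.0512 0.1178] shift [-1.  -0.7  3.8] turn [ 0.1 -0.  -0. ]
```

View pics/w22.png

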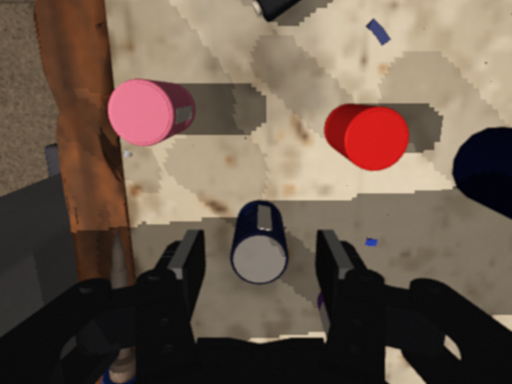

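Request:
arm_command(
  targets=[
    [[-0.8,-0.5,2.5],[0,0,0],50],
    [[-0.8,-0.5,2.5],[0,0,0],20],
    [[-0.8,-0.5,2.5],[0,0,0],18],
    [[-0.8,-0.5,2.5],[0,0,0],18],
    [[-0.8,-0.5,2.5],[0,0,0],18],
    [[-0.8,-0.5,-10],[0,0,0],18],
    [[-0.8,-0.5,-60],[0,0,0],18],
    [[-0.8,-0.5,-110],[0,0,0],18],
  ],
  squeeze=50,
)

```text
clock: 22.75
ee_pos: [0.3964, 0.2411, 0.1413]
tcp_rot: [-2.221, -2.222, 0.001]
contact_force: [0.7, 1.3, -0.3]
gripper_width: 0.0229
```

Request:
arm_command(
  targets=[
    [[0,0,0],[0,0,0],18],
    [[0,0,0],[0,0,0],18],
  ],
)

```text
clock: 23.0
ee_pos: [0.3962, 0.2411, 0.1398]
tcp_rot: [-2.221, -2.222, 0.0]
contact_force: [-0.0, -0.3, -1.1]
gripper_width: 0.0231
```

```bash
python3 -c "
from h import *
im=wsnap('w23')
goto(612.8,-247.4,140,0)"
```

```text
23.05 [0.3962 0.2411 0.1398] yangle 0.020101171955329147
clock 23.05 at [0.3957 0.2409 0.139 ] ang 0.0 w 23.2 F [ 0.0753 -1.3891 -1.3903] shift [-488.3  216.9   -1. ] turn [-0.1  0.   0. ]
```

View pics/w23.png

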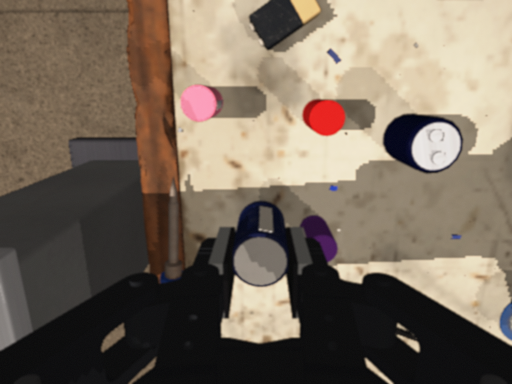

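Request:
arm_command(
  targets=[
    [[-54,24,0],[0,0,0],18],
    [[-108,48,0],[0,0,0],18],
    [[-162,72,0],[0,0,0],18],
    [[-216,96,0],[0,0,0],18],
    [[-270,120,0],[0,0,0],18],
    [[-324,144,0],[0,0,0],18],
    [[-378,168,0],[0,0,0],18],
    [[-430,191,0],[0,0,0],18],
  ],
)

```text
clock: 24.05
ee_pos: [0.5874, -0.1902, 0.1375]
tcp_rot: [-2.219, -2.218, 0.002]
contact_force: [0.4, -0.2, -0.4]
gripper_width: 0.0227
```

```bash
python3 -c "
from h import *
goto(612.8,-247.4,140,0)"
```

```text
clock 24.05 at [ 0.5874 -0.1902  0.1375] ang -0.0 w 22.7 F [ 0.4086 -0.2089 -0.4068] shift [-57.2  25.4  -2.7] turn [-0.2 -0.1 -0. ]
```

Request:
arm_command(
  targets=[
    [[-45,20,0],[0,0,0],18],
    [[-57,26,0],[0,0,0],18],
    [[-57,26,0],[0,0,0],18],
    [[-57,26,0],[0,0,0],18],
  ],
)

```text
clock: 24.55
ee_pos: [0.6129, -0.2439, 0.1389]
tcp_rot: [-2.218, -2.221, 0.0]
contact_force: [-0.3, 0.3, -0.7]
gripper_width: 0.0232
```

```bash
python3 -c "
from h import *
im=wsnap('w24')
goto(612.8,-247.4,80,0)"
```

```text
24.6 [ 0.6129 -0.2439  0.1389] yangle 0.06788945102041627
clock 24.60 at [ 0.6131 -0.2438  0.1394] ang 0.1 w 23.1 F [ 0.5648  0.4352 -0.9174] shift [-3.7 -0.2 59.4] turn [-0.1 -0.1  0.1]
```

View pics/w24.png

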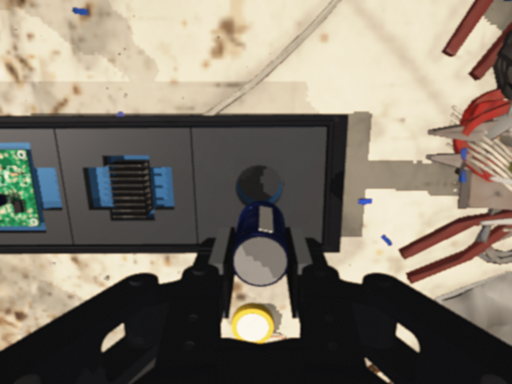

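```bash
python3 -c "
from h import *
im,ps=load('w24')
f=lambda u,v,z:np.round(onz('wrist',u,v,z,ps)[:2]*1000,1)
print('hole',f(236,187,.03),f(284,187,.03),f(260,164,.03),'cap top',f(233.5,258,.1554),f(287,258,.1554),f(260,232,.1554),f(260,286,.1554),'bottom far edge',f(263,201,.111))
"
```

```text
hole [ 593.6 -246.9] [ 631.  -246.8] [ 612.3 -228.5] cap top [ 601.4 -243. ] [ 623.8 -243. ] [ 612.4 -231.3] [ 612.5 -256.2] bottom far edge [ 614.  -232.2]
```

Request:
arm_command(
  targets=[
    [[-2.5,-0.3,30],[0,0,0],18],
    [[-2.5,-0.3,55],[0,0,0],18],
    [[-2.5,-0.3,68],[0,0,0],18],
    [[-2.5,-0.3,72],[0,0,0],18],
    [[-2.5,-0.3,72],[0,0,0],18],
    [[-2.5,-0.3,72],[0,0,0],18],
  ],
)

```text
clock: 25.35
ee_pos: [0.6143, -0.2484, 0.0689]
tcp_rot: [2.22, 2.221, 0.001]
contact_force: [0.7, -0.4, -1.0]
gripper_width: 0.0226
```

```bash
python3 -c "
from h import *
im=wsnap('w25')
goto(612.6,-247,36,0)
f=lambda u,v,z:np.round(onz('wrist',u,v,z,load('w25')[1])[:2]*1000,1)
cv2.imwrite('pics/w25c.png',cv2.resize(im[130:310,180:340],None,fx=4,fy=3.3,interpolation=cv2.INTER_CUBIC))
"
```

```text
25.4 [ 0.6143 -0.2484  0.0689] yangle 0.020348316589286347
clock 25.40 at [ 0.6142 -0.2485  0.0688] ang 0.0 w 22.8 F [ 0.1953 -0.257  -0.4562] shift [ 1.5 -1.7 32.8] turn [0.1 0.  0. ]
```

View pics/w25c.png

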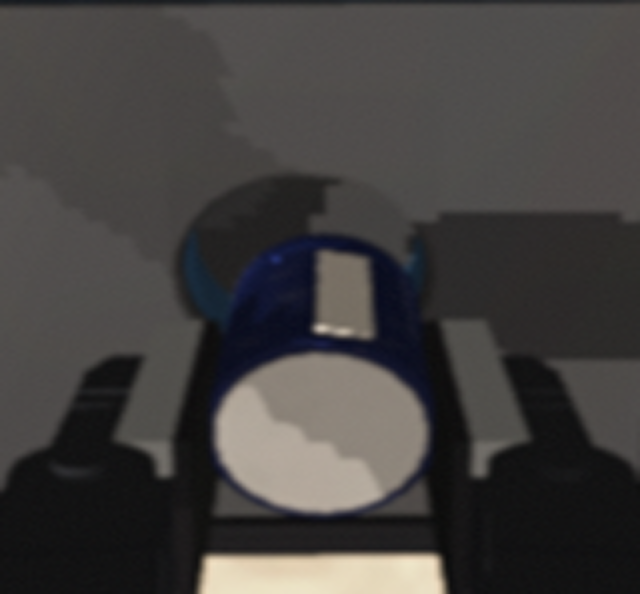

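```bash
python3 -c "
from h import *
ps=load('w25')[1]
f=lambda u,v,z:np.round(onz('wrist',180+u/4,130+v/3.3,z,ps)[:2]*1000,1)
print('hole',f(178,265,.03),f(430,265,.03),f(304,175,.03),'cap bottom far',f(324,236,.041),'top',f(213,432,.085),f(431,432,.085),f(322,352,.085),f(322,514,.085))
"
```

```text
hole [ 593.6 -246. ] [ 629.8 -246.1] [ 611.7 -229.8] cap bottom far [ 614.5 -237.1] top [ 602.6 -249. ] [ 625.5 -249. ] [ 614. -238.] [ 614.1 -260.8]
```

Request:
arm_command(
  targets=[
    [[2.2,-2.3,0],[0,0,0],18],
    [[2.2,-2.3,12],[0,0,0],18],
    [[2.2,-2.3,24],[0,0,0],18],
    [[2.2,-2.3,30],[0,0,0],18],
    [[2.2,-2.3,32],[0,0,0],18],
    [[2.2,-2.3,32],[0,0,0],18],
  ],
)

```text
clock: 26.15
ee_pos: [0.6106, -0.2456, 0.0369]
tcp_rot: [-2.22, -2.221, 0.001]
contact_force: [-3.5, 1.9, 9.4]
gripper_width: 0.0233
```

```bash
python3 -c "
from h import *
im=wsnap('w26')
goto(611.7,-247,36,0)"
```

```text
26.2 [ 0.6106 -0.2456  0.0369] yangle 0.022510551553357884
clock 26.20 at [ 0.6105 -0.2456  0.0369] ang 0.0 w 23.3 F [-3.1968  1.186   8.948 ] shift [-1.4  1.2  0.9] turn [-0.1 -0.   0. ]
```

View pics/w26.png

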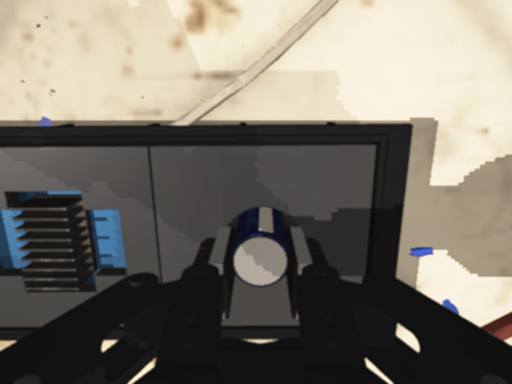

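Request:
arm_command(
  targets=[
    [[0,0,0],[0,0,0],30],
    [[0,0,0],[0,0,0],45],
    [[0,0,0],[0,0,0],45],
    [[0,0,-20],[0,0,0],45],
    [[0,0,-60],[0,0,0],45],
    [[0,0,-110],[0,0,0],45],
    [[0,0,-110],[0,0,0],45],
  ],
)

```text
clock: 27.08
ee_pos: [0.6142, -0.2475, 0.1506]
tcp_rot: [2.214, 2.215, 0.005]
contact_force: [0.4, -0.1, -0.4]
gripper_width: 0.0452
```

```bash
python3 -c "
from h import *
im=wsnap('w27')
goto(512,-248,200,0)"
```

```text
27.125 [ 0.6142 -0.2475  0.1506] yangle 0.018073283340047777
clock 27.12 at [ 0.6126 -0.2466  0.148 ] ang 0.0 w 45.2 F [0.8312 0.144  0.3077] shift [  -1.5 -100.3  -52.5] turn [0.2 0.1 0. ]
```

View pics/w27.png

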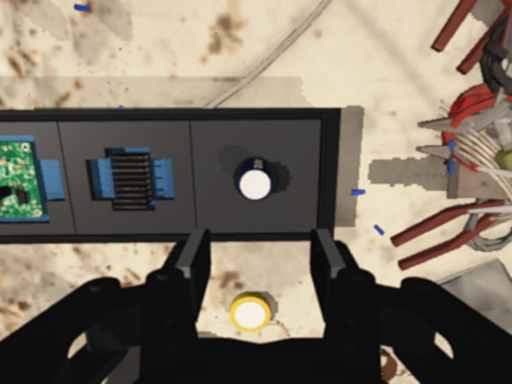

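Request:
arm_command(
  targets=[
    [[0,-50,-20],[0,0,0],45],
    [[0,-100,-40],[0,0,0],45],
    [[0,-150,-50],[0,0,0],45],
    [[0,-170,-50],[0,0,0],45],
    [[0,-170,-50],[0,0,0],45],
    [[0,-170,-50],[0,0,0],45],
  ],
)

```text
clock: 27.88
ee_pos: [0.4426, -0.2463, 0.1951]
tcp_rot: [-2.221, -2.222, -0.001]
contact_force: [-0.9, 0.4, -0.3]
gripper_width: 0.0449
```

```bash
python3 -c "
from h import *
im=wsnap('w28')
s=robot.snapshot('scene')[:,:,::-1];t=robot.snapshot('top')[:,:,::-1]
cv2.imwrite('pics/s2.png',np.vstack([cv2.resize(s[125:205,270:400],(780,480//1-190)),cv2.resize(t[115:275,120:420],(780,310))]))
ps=load('w27')[1]
f=lambda u,v,z:np.round(onz('wrist',u,v,z,ps)[:2]*1000,1)
print('cap',f(255,184,.05),f(240,184,.05),f(270.5,184,.05))
rect('w28','green',(100,100,400,290),.028)
"
```

```text
27.925 [ 0.4426 -0.2463  0.1951] yangle 0.020320106102495048
cap [ 611.  -246.4] [ 599.7 -246.4] [ 622.6 -246.5]
green ctr [ 410.8 -248.7] size [52.1 61.9] long axis deg 90.0 px (226.0, 169.0)
```

View pics/w28.png

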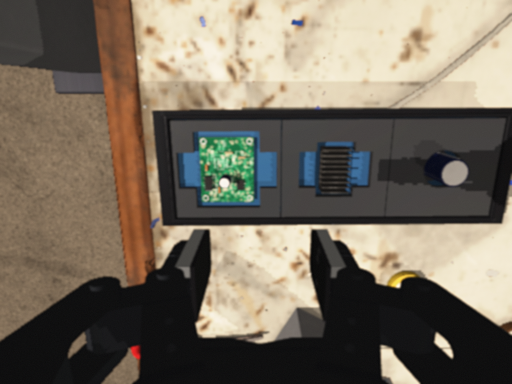

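View pics/s2.png

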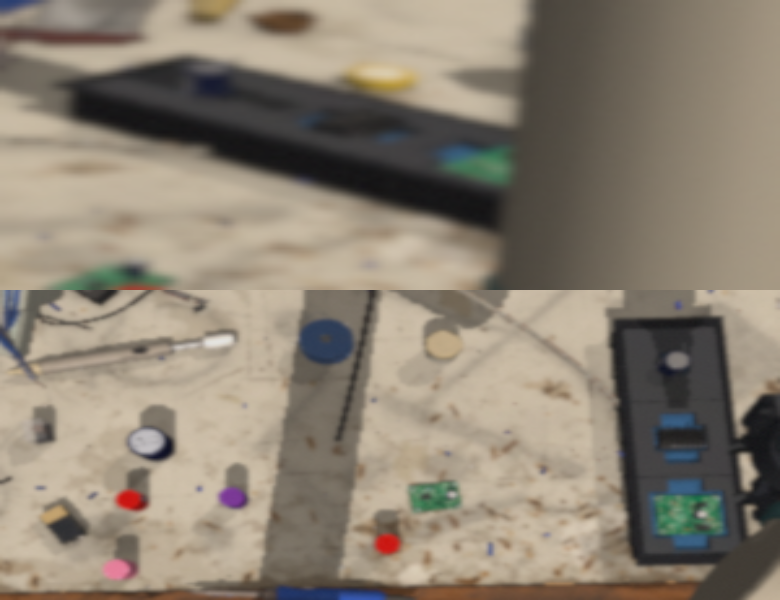

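```bash
python3 -c "
from h import *
s=robot.sense();print(s['joint_velocities'],s['contact_force'],robot.hand_in())"
```

```text
the job is handed in; nothing more can be done
[-0.0006 -0.004   0.0035 -0.0024  0.0038  0.0001] [-0.3963  0.5281  0.3232] None
```

I packed all four parts into the tray and handed the job in at about 28 s of the 106 s allowed. The order was chip, larger board over it, heat sink (fins up), then slim capacitor. The hand-in reports no verdict, so I don't have an official result.

**Positions:** in the last wrist-camera checks, every part was centred to within about 2 mm of its pocket and looked level:

| Part | Part centre (mm) | Pocket centre (mm) | Height check |
|---|---|---|---|
| Chip (checked before it was covered) | (412, -250) | (411, -250) | seen lying inside the well |
| Board | (411, -249) | (412, -248) | apparent size fits the pocket floor |
| Heat sink | (512, -249) | (512, -248) | apparent size fits the pocket floor |
| Capacitor | (611, -246) | (612, -247) | apparent width (23 mm, nominal 25 mm) fits the hole's floor only roughly |

**Look-alikes:** in the final top view the smaller board, thick capacitor and block battery stood where they started. I compared them by eye and did not re-measure them. At hand-in the arm was clear of everything.

**What disagreed:**
- The heat sink and capacitor touched down about 3 mm higher than my tool heights predicted, with 14 N and 9 N of contact. The views after release put the heat sink on its floor and showed the capacitor standing in its hole, so I put this down to an error in the grasp height.
- The first measurement of the hole's centre was off by 1 to 2 mm. I measured it again just before inserting the capacitor.

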